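# Gather mailbag padlocks onto the carrying bar and hang it up

### The job

Gather the loose mailbag padlocks: stand them all upright in a row inside the L-shaped stop, shackle openings in line with the fence and one side of each lock pushed up flat against it. Then take the carrying bar by its handle, turn it tip first to the row, thread it through all the shackles from the open end of the row, lift the locks off together, and hang the loaded bar in the rack, resting down in both forks with the handle towards the robot and every lock hanging between the forks. Let go, and leave the parcel, stamp and mug where they are.

Things in the scene. Friction and masses are not known exactly. Their poses are not given: they have to be found in the camera images.
- lock1: Padlock, about 70 g, standing: brass body 28 thick (x), 50 wide (y), 34 mm tall, with a fixed steel shackle of 8 mm bar above it, 44 wide outside, 78 mm high in all. Origin: centre of the underside; x through the shackle (either way round is the same), z up. Shackle opening: 28 mm wide, 34 to 70 mm above the underside, its top a half circle of 14 mm radius. Three or four of the five locks are present.
- lock1_eye (a point): Centre of the top arch of lock1's shackle opening, on the lock's mid plane 56 mm above its underside.
- lock2: Padlock like lock1 (same size, same axes).
- lock2_eye (a point): Centre of the top arch of lock2's shackle opening, on the lock's mid plane 56 mm above its underside.
- lock3: Padlock like lock1 (same size, same axes).
- lock3_eye (a point): Centre of the top arch of lock3's shackle opening, on the lock's mid plane 56 mm above its underside.
- lock4: Padlock like lock1 (same size, same axes).
- lock4_eye (a point): Centre of the top arch of lock4's shackle opening, on the lock's mid plane 56 mm above its underside.
- lock5: Padlock like lock1 (same size, same axes).
- lock5_eye (a point): Centre of the top arch of lock5's shackle opening, on the lock's mid plane 56 mm above its underside.
- carrier: Carrying bar, 110 g, lying on the counter: aluminium bar 10 wide, 12 tall, 220 mm long, with a black handle 80 long, 30 wide, 30 mm tall at one end. Underside flat all along. Origin: on the underside at the handle's front face; x along the bar to its free tip (tip at +220, handle 0 to -80 mm), z up. The last 6 mm of the tip carry a lip reaching 19 mm above the underside that keeps locks on.
- carrier_near (a point): Point on the underside of the bar, 18 mm in front of the handle; it rests in the rack's near fork.
- carrier_far (a point): Point on the underside of the bar, 202 mm in front of the handle; it rests in the rack's far fork.
- stop: L-shaped steel stop fixed on the counter, 10 mm high, 12 mm thick. Origin: inner corner. Fence (long leg): face at y = 0 running 170 mm along -x from the corner; locks stand on its +y side. End stop (short leg): face at x = 0, 60 mm along +y. A lock flat against the fence has its origin at y = 25 mm and its x axis parallel to this x. The row's open end is at -x: thread the bar towards +x.
- rack: Dark steel rack fixed on the counter: base 230 x 70 x 8 mm, two fork plates 8 mm thick, 44 mm wide at x = -92 (near, robot side) and +92 mm (far), each with an upward-open notch 14 mm wide, floor 100 mm up, flared to about 47 mm at the top, 131 mm up. Origin: centre of the base's underside; x from near to far fork. The bar hangs along x, tip to +x, handle outside the near fork.
- rack_near (a point): Centre of the notch floor of the near fork (robot side), 100 mm above the counter.
- rack_far (a point): Centre of the notch floor of the far fork, 100 mm above the counter.
- parcel: Bystander: cardboard parcel 60 x 110 x 45 mm, origin at the centre of its underside.
- stamp: Bystander: wooden hand stamp, 40 mm across, 82 mm tall, standing; origin at the centre of its underside.
- mug: Bystander: white mug, 76 mm across, 90 mm tall; origin at the centre of its underside.
Things that resemble listed ones, but are neither listed nor needed, are in the scene too. Leave any blue or red look-alike of the lock4 alone.

How it is judged:
By the outcome, as a careful person would: the job done as asked, in the order asked, and still so for the second after the job is handed in, with the robot touching nothing.
Of lock1, lock2, lock3, lock4, lock5 only 3 to 4 are there at a start; the rules pass over those that are not, and their reading is None.
At some moment in a run one of carrier may be knocked a few centimetres aside while the robot is not near it.
It also fails if it takes over 210 s, if anything falls off the work surface, if the arm or the gripper's body presses on something with over 40 N, if the wrist force passes 120 N, or if a joint passes its speed limit or range.

### The arm

A 6-joint arm with a two-finger parallel gripper is mounted at the origin on the work surface. World frame = base frame: x ahead of the robot, y to its left, z up, the work surface at z = 0. Lengths are in m, angles in rad, forces in N, time in s.
With the tool pointing down it reaches from about 0.375 to 0.975 m from the base axis. Payload 3.8 kg.
Tool frame: the origin (TCP) lies on the centre line of the jaws, within the pads' length; the fingertips stand 25 mm ahead of it and the grasp point (between the pads) lies 6 mm ahead of it; z points along the fingers, y is the direction in which the jaws open and shut (so a half turn about z gives the same grasp; the last joint's range is limited). The gripper opens to 85 mm and grips with 20 to 120 N. Pads are 22 mm wide; open, the fingers measure 114 mm over their backs; the gripper's body (76 mm by 85 mm) begins 54 mm behind the grasp point. The pads swing forward as they close: fully open they stand 13 mm farther back than shut.
Start: joints at [1.195, 0.264, 1.604, -0, 1.274, -0.037], TCP at [0.224, 0.637, 0.256] pointing down, gripper open.
Joint ranges: [-2.63, 2.63], [-0.94, 2.18], [0.31, 2.57], [-1.31, 4.45], [0, 2.66], [-2.55, 2.55]. Speed limits (rad/s): [2.57, 2.57, 3.14, 3.14, 3.14, 3.14].

### API

Orientations are given as a unit quaternion [w, x, y, z].
In Python, from plant import ctrl, snapshot gives the robot as it stands.
- The arm moves only by the tool drive_tool, never from a script. Its argument "increments" is a list of rows, each an object of numbers: "dx", "dy", "dz": the shift along the world's x, y, z in units of 60 mm (1.0 is 60 mm); "roll": the turn about the world's z in degrees; "claw": the finger opening in mm, from 0 to 85.4. A call has 1 to 12 rows; each row is the pose to reach, as a shift and turn from the pose measured when the call began; what a row does not reach only later rows make up. A row lasts 1/8 s, in which the tool goes at most 62.5 mm and 10.7 degrees, less where a joint would pass 70% of its speed; a pose out of reach is approached as far as the arm can. A call with a gripper value outside its range is refused whole. The fingers move at their own pace and stop on an object; "force" is the grip in N (left out, the last holds). Time passes only in rows, so rows that repeat a pose let the fingers close. It gives the time, the measured TCP pose, the force and the opening at its end, in the units of the state.
- ctrl.get_obs(): the state, without advancing time (a new reading comes with each control period).
- snapshot(name): name is "side" or "top" or "wrist"; returns a dict with "color" (480x640x3 uint8, red, green, blue), "fx", "fy", "cx", "cy" (pixels), "view" (4x4, takes a point from world to camera coordinates); the wrist camera has in their place "T_tool_cam" (4x4, takes a point from camera to tool coordinates, whose origin is the TCP and whose axes are the flange's). Camera axes: x right, y up, looking along -z (the intrinsics and any distortion apply to the point x, -y, -z); pixel columns grow to the right and rows downward; lengths in m; the calibration is good to about 2 mm. A picture is of the moment at which its call begins: read the wrist's pose just before it. There is no depth.
- ctrl.job_done(): hands the job in, once; it reports no verdict.
The state is a dict: "t": time; "joints": joint angles; "joint_velocities": joint speeds; "joint_efforts": joint torques, N m; "tool_pos": TCP position; "orientation": TCP orientation; "force": force on the tool from outside, world axes, zero at the start; "wrist_torque": the same for the moment, N m; "grip_width": finger opening in m.
Only numpy, scipy, OpenCV 4.12 (cv2) and the standard library are available. Lean on these libraries where they do the work, as an engineer would, in place of code of your own. Each camera call takes 0.05 s, during which the arm holds its last target. There are 200 camera calls.

## Working session

There is one attempt and no reset: what is moved stays moved. The work goes in short steps, Python scripts to look and compute and a tool call to move; the robot and the scene stay as the last step left them, time stands still between calls to the robot, and variables do not carry over. Pictures are saved under pics/ and viewed, about 12 in all and at most 16, crops included, and the job is handed in when it is done.

Besides the shell and the picture viewer there is one more tool, called after "Request:" as name([rows], argument=value, ...), one row to a line, values as JSON. drive_tool: Moves the arm, as the interface text tells. Its arguments: {"type":"object","properties":{"increments":{"type":"array","items":{"type":"object","properties":{"dx":{"type":"number"},"dy":{"type":"number"},"dz":{"type":"number"},"roll":{"type":"number"},"claw":{"type":"number"}}}},"force":{"type":"number"}},"required":["increments"]}

```bash
ls; mkdir -p pics
cat > h.py <<'E'
import numpy as np, cv2
from plant import ctrl, snapshot
def snap(n,f):
    s=snapshot(n); cv2.imwrite('pics/'+f,s['color'][:,:,::-1]); 
    np.save('pics/'+f[:-4]+'.npy',{k:v for k,v in s.items() if k!='color'},allow_pickle=True); return s
def cal(f): return np.load('pics/'+f+'.npy',allow_pickle=True).item()
def ray2w(s,u,v,z):
    V=np.array(s['view']); R=V[:3,:3]; t=V[:3,3]
    d=np.array([(u-s['cx'])/s['fx'],-(v-s['cy'])/s['fy'],-1.])
    c=-R.T@t; d=R.T@d; k=(z-c[2])/d[2]; return c+k*d
def proj(s,p):
    V=np.array(s['view']); q=V[:3,:3]@np.array(p)+V[:3,3]
    return np.array([s['cx']+s['fx']*q[0]/-q[2], s['cy']+s['fy']*-q[1]/-q[2]])
E
python3 - <<'E'
from h import *
for n in('top','side'):
    s=snap(n,n+'0.png'); print({k:(np.round(v,3).tolist() if k!='color' else 0) for k,v in s.items()})
print(ctrl.get_obs())
E
```

```text
pics
{'color': 0, 'fx': 599.424, 'fy': 599.424, 'cx': 313.902, 'cy': 240.135, 'view': [[0.024, -1.0, -0.002, 0.024], [0.996, 0.024, 0.082, -0.589], [-0.082, -0.003, 0.997, -1.553], [0.0, 0.0, 0.0, 1.0]]}
{'color': 0, 'fx': 542.861, 'fy': 542.861, 'cx': 318.408, 'cy': 239.872, 'view': [[0.855, -0.519, -0.013, -0.482], [0.342, 0.545, 0.765, -0.302], [-0.39, -0.659, 0.643, -0.933], [0.0, 0.0, 0.0, 1.0]]}
{'t': 0.1, 'joints': array([ 1.19510723e+00,  2.64693414e-01,  1.60525166e+00, -1.80310504e-05,
        1.27366673e+00, -3.69079703e-02]), 'joint_velocities': array([-7.48437493e-04, -1.44989273e-04, -3.32970656e-03,  2.51791215e-04,
        1.09255236e-03,  5.65876490e-05]), 'joint_efforts': array([ 9.72065573e-05, -5.16700530e+01, -3.68592453e+01, -2.36440593e-05,
        6.11861207e-03,  3.55131237e-05]), 'tool_pos': array([0.22411801, 0.6360661 , 0.25506825]), 'orientation': array([-1.98365452e-04,  1.68578970e-01,  9.85687634e-01, -9.89937169e-04]), 'force': array([-0.32475645, -0.25120643,  0.31065795]), 'wrist_torque': array([ 0.0088101 , -0.06227935,  0.02812931]), 'grip_width': 0.08518344825891842}
```

View pics/top0.png

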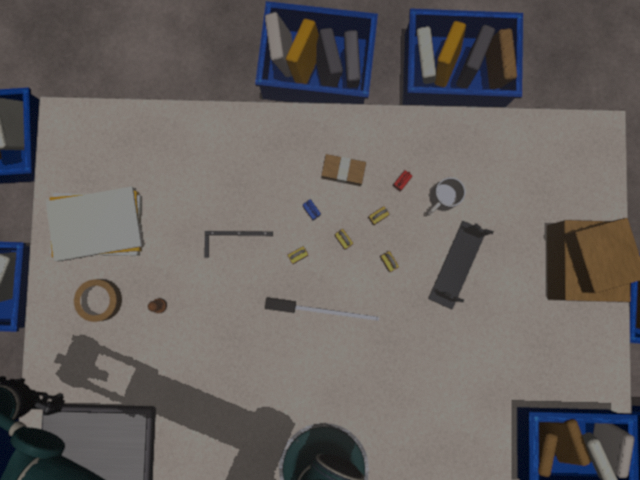

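View pics/side0.png

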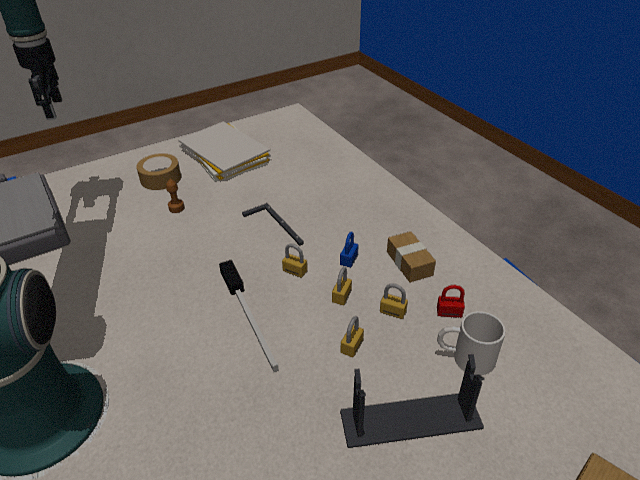

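Run:
```python
import cv2
im=cv2.imread('pics/top0.png')
cv2.imwrite('pics/topA.png',cv2.resize(im[195:328,195:395],None,fx=4,fy=4,interpolation=cv2.INTER_CUBIC))
cv2.imwrite('pics/topB.png',cv2.resize(im[165:315,360:500],None,fx=4,fy=4,interpolation=cv2.INTER_CUBIC))
```

```text
(no output)
```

View pics/topA.png

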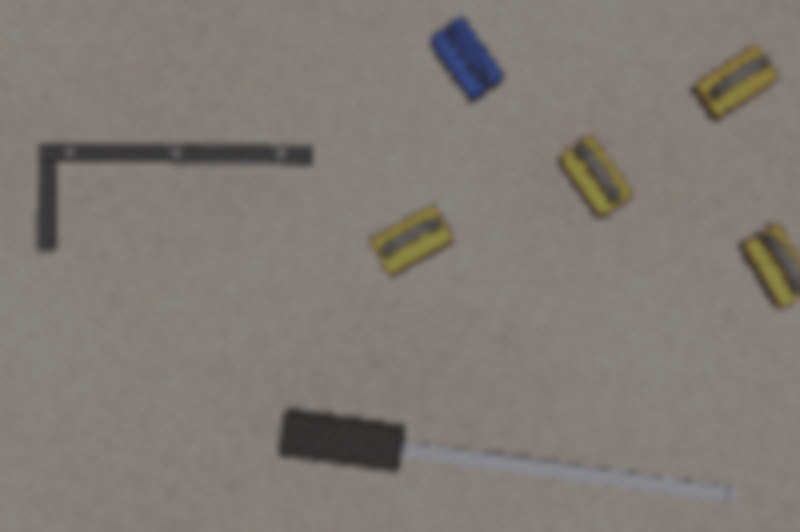

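View pics/topB.png

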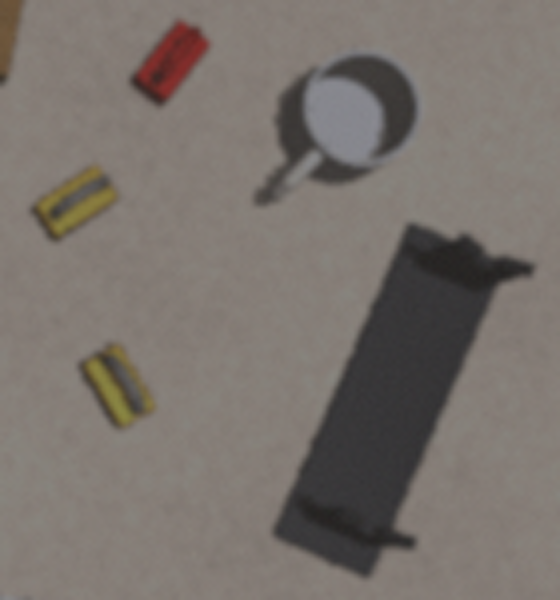

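Run:
```python
from h import *
im=cv2.imread('pics/top0.png'); s=cal('top0'); ss=cal('side0')
hsv=cv2.cvtColor(im,cv2.COLOR_BGR2HSV)
m=cv2.inRange(hsv,(18,90,60),(36,255,255)); m[:195]=0; m[280:]=0
m=cv2.morphologyEx(m,cv2.MORPH_CLOSE,np.ones((5,5)))
for c in cv2.findContours(m,0,1)[0]:
    if cv2.contourArea(c)<60: continue
    P=np.array([ray2w(s,u,v,0.034)[:2] for u,v in c[:,0]])*1000
    r=cv2.minAreaRect(P.astype(np.float32)); b=cv2.boxPoints(r); e=b[1]-b[0]; f=b[2]-b[1]
    L=e if np.hypot(*e)>np.hypot(*f) else f
    ang=np.degrees(np.arctan2(L[1],L[0]))%180
    print('lock',c[:,0].mean(0).round(1),'w',np.round(r[0],1),np.round(r[1],1),'wideaxis',ang.round(1), 'side px',proj(ss,[r[0][0]/1e3,r[0][1]/1e3,.034]).round())
A=lambda u,v,z:(ray2w(s,195+u/4-.375,195+v/4-.375,z)*1000).round(1)[:2]
B=lambda u,v,z:(ray2w(s,360+u/4-.375,165+v/4-.375,z)*1000).round(1)[:2]
print('stop inner corner',A(56,163,.010),'outer',A(40,144,.01),'fence end inner',A(313,164,.01),'short end inner',A(56,250,.01))
print('handle', [A(*p,.03) for p in((287,408),(405,424),(398,471),(281,455))],'tip',A(732,493,.015))
print('rack base',[B(*p,.008) for p in((410,225),(497,262),(372,577),(275,535))])
```

```text
lock [389.4 261.1] w [ 537.5 -159.6] [47.6 27.4] wideaxis 31.8 side px [351. 335.]
lock [297.5 254.5] w [548.5  79.9] [26.7 47.1] wideaxis 120.5 side px [293. 260.]
lock [343.4 238.6] w [593. -39.] [47.8 27.1] wideaxis 36.1 side px [340. 286.]
lock [378.7 214.8] w [ 657.2 -129.4] [26.2 48.5] wideaxis 125.1 side px [392. 301.]
stop inner corner [595.3 318.2] outer [607.7 329.3] fence end inner [598.6 147.5] short end inner [537.4 316. ]
handle [array([437.2, 158.2]), array([428.7,  81.2]), array([398.3,  85. ]), array([406.8, 161.2])] tip [ 388.6 -133.5]
rack base [array([ 650.2, -355.3]), array([ 626.8, -413.3]), array([ 416.5, -331.2]), array([ 442.5, -267.2])]
```

Request:
drive_tool([
  {"dx":0.6,"dy":-0.75,"dz":0.2,"roll":-8},
  {"dx":1.2,"dy":-1.5,"dz":0.4,"roll":-16},
  {"dx":1.8,"dy":-2.25,"dz":0.6,"roll":-24},
  {"dx":2.4,"dy":-3,"dz":0.8,"roll":-32},
  {"dx":3,"dy":-3.75,"dz":1,"roll":-40},
  {"dx":3.6,"dy":-4.5,"dz":1,"roll":-48},
  {"dx":4.2,"dy":-5.25,"dz":1,"roll":-56},
  {"dx":4.8,"dy":-6,"dz":1,"roll":-64},
  {"dx":5.0,"dy":-6.8,"dz":1,"roll":-69},
  {"dx":5.0,"dy":-6.8,"dz":1,"roll":-69},
  {"dx":5.0,"dy":-6.8,"dz":1,"roll":-69},
  {"dx":5.0,"dy":-6.8,"dz":1,"roll":-69},
], force=60)

```text
validation failed for argument at $.in...
```

```bash
cat >> h.py <<'E'
from scipy.spatial.transform import Rotation as Ro
def wview(o,s):
    q=o['orientation']; T=np.eye(4); T[:3,:3]=Ro.from_quat([q[1],q[2],q[3],q[0]]).as_matrix(); T[:3,3]=o['tool_pos']
    return np.linalg.inv(T@np.array(s['T_tool_cam']))
def wsnap(f):
    o=ctrl.get_obs(); s=snapshot('wrist'); s['view']=wview(o,s)
    cv2.imwrite('pics/'+f,s['color'][:,:,::-1]); np.save('pics/'+f[:-4]+'.npy',{k:v for k,v in s.items() if k!='color'},allow_pickle=True); return s
def st():
    o=ctrl.get_obs(); q=o['orientation']; R=Ro.from_quat([q[1],q[2],q[3],q[0]]).as_matrix()
    print('t',round(o['t'],2),'tcp',(o['tool_pos']*1000).round(1),'psi',np.degrees(np.arctan2(R[1,1],R[0,1])).round(2),'tilt',np.degrees(np.arccos(-R[2,2])).round(2),'F',o['force'].round(1),'w',round(o['grip_width']*1000,1),'j6',round(o['joints'][5],2)); return o
E
python3 - <<'E'
from h import *
st(); s=wsnap('w1.png'); print({k:(np.round(v,3).tolist()) for k,v in s.items() if k!='color'}); st()
for p in([595.3,318.2,10],[598.6,147.5,10],[537.4,316,10],[548.5,79.9,34]): print(proj(s,np.array(p)/1e3).round(1))
E
```

```text
t 0.1 tcp [224.1 636.1 255.1] psi 70.59 tilt 0.12 F [-0.3 -0.3  0.3] w 85.2 j6 -0.04
{'fx': 347.902, 'fy': 347.902, 'cx': 325.072, 'cy': 242.393, 'T_tool_cam': [[-0.0, 0.957, 0.291, 0.075], [1.0, 0.0, -0.001, 0.0], [-0.001, 0.291, -0.957, -0.117], [0.0, 0.0, 0.0, 1.0]], 'view': [[0.332, 0.943, -0.001, -0.674], [-0.903, 0.318, -0.291, 0.037], [-0.274, 0.098, 0.957, -0.379], [0.0, 0.0, 0.0, 1.0]]}
t 0.15 tcp [224.1 636.2 255.2] psi 70.59 tilt 0.1 F [-0.1  1.  -0.1] w 85.3 j6 -0.04
[202.6 521.8]
[ 99.5 550.7]
[183.4 493.8]
[ 28.3 557.8]
```

View pics/w1.png

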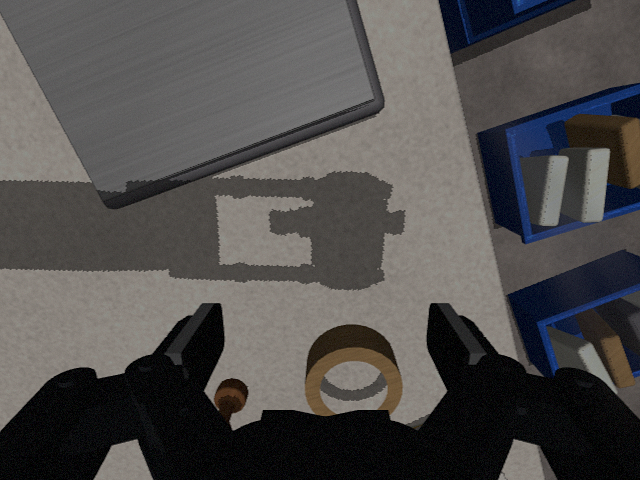

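Request:
drive_tool([
  {"dx":0.6,"dy":-0.8,"dz":0.2,"roll":-8,"claw":85},
  {"dx":1.2,"dy":-1.6,"dz":0.4,"roll":-16,"claw":85},
  {"dx":1.8,"dy":-2.4,"dz":0.6,"roll":-24,"claw":85},
  {"dx":2.4,"dy":-3.2,"dz":0.8,"roll":-32,"claw":85},
  {"dx":3,"dy":-4,"dz":1,"roll":-40,"claw":85},
  {"dx":3.6,"dy":-4.8,"dz":1,"roll":-48,"claw":85},
  {"dx":4.2,"dy":-5.6,"dz":1,"roll":-56,"claw":85},
  {"dx":4.8,"dy":-6.4,"dz":1,"roll":-64,"claw":85},
  {"dx":5.3,"dy":-7.2,"dz":1,"roll":-69,"claw":85},
  {"dx":5.3,"dy":-8.0,"dz":1,"roll":-69,"claw":85},
  {"dx":5.3,"dy":-8.0,"dz":1,"roll":-69,"claw":85},
  {"dx":5.3,"dy":-8.0,"dz":1,"roll":-69,"claw":85},
])

```text
t: 1.65
tool_pos: [0.542, 0.1563, 0.315]
orientation: [-0.001, 0.697, 0.717, -0.001]
force: [-0.4, 0.0, -0.1]
grip_width: 0.0849
```

Run:
```python
from h import *
o=st(); s=wsnap('w2.png'); print(np.abs(o['joint_velocities']).max())
for p in([595.3,318.2,10],[598.6,147.5,10],[537.4,316,10],[548.5,79.9,34]): print(proj(s,np.array(p)/1e3).round(1))
```

```text
t 1.65 tcp [542.  156.3 315. ] psi 1.55 tilt 0.13 F [-0.4  0.  -0.1] w 84.9 j6 0.21
0.024930262353084584
[379.2  54.8]
[371.9 209.1]
[326.   55.5]
[329.7 266.3]
```

View pics/w2.png

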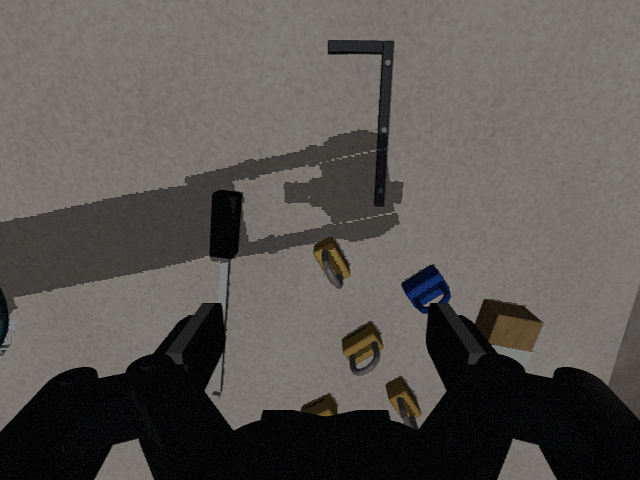

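Run:
```python
from h import *
def lines(f,pts,dirn,half,z,n=9):
    # subpixel inner edge by gray midcrossing along world-direction dirn, near world segment pts
    s=cal(f); g=cv2.GaussianBlur(cv2.imread('pics/'+f+'.png',0),(0,0),.7).astype(np.float32)
    out=[]
    for k in np.linspace(.12,.88,n):
        p=np.array(pts[0])*(1-k)+np.array(pts[1])*k
        d=np.arange(-half,half,.25)
        q=np.array([proj(s,np.append((p+a*np.array(dirn))/1e3,z/1e3)) for a in d]).astype(np.float32)
        v=cv2.remap(g,q[:,0].reshape(1,-1),q[:,1].reshape(1,-1),1)[0]
        i=np.argmin(np.gradient(cv2.GaussianBlur(v.reshape(1,-1),(0,0),4)[0])); out.append(p+d[i]*np.array(dirn))
    out=np.array(out); print(f,z,out.round(1).tolist()); return out
for f in('top0','w2'):
    a=lines(f,[(595,318),(598,148)],(1,0),9,0); L=np.polyfit(a[:,1],a[:,0],1); print('fence x=',L, 'at y318,148:',np.polyval(L,[318,148]).round(1))
    b=lines(f,[(595,318),(537,317)],(0,1),9,0); print('short y med',np.median(b[:,1]))
```

```text
top0 0 [[598.1, 297.6], [598.1, 281.5], [598.7, 265.3], [598.5, 249.2], [597.8, 233.0], [598.3, 216.8], [599.1, 200.7], [599.1, 184.6], [598.6, 168.4]]
fence x= [-5.77915377e-03  5.99818765e+02] at y318,148: [598. 599.]
top0 0 [[588.0, 319.6], [582.5, 319.5], [577.0, 319.4], [571.5, 319.1], [566.0, 319.0], [560.5, 318.7], [555.0, 318.6], [549.5, 318.2], [544.0, 318.1]]
short y med 319.0
w2 0 [[599.4, 297.6], [599.4, 281.5], [599.4, 265.3], [599.5, 249.2], [600.2, 233.0], [599.8, 216.8], [600.6, 200.7], [601.1, 184.6], [601.4, 168.4]]
fence x= [-1.63570691e-02  6.03894530e+02] at y318,148: [598.7 601.5]
w2 0 [[588.0, 320.9], [582.5, 321.0], [577.0, 320.9], [571.5, 320.8], [566.0, 320.8], [560.5, 320.4], [555.0, 320.1], [549.5, 320.0], [544.0, 319.6]]
short y med 320.75
```

Request:
drive_tool([
  {"dx":0.1,"dy":-0.4,"dz":-0.4,"roll":-10,"claw":85},
  {"dx":0.12,"dy":-0.8,"dz":-0.8,"roll":-20,"claw":85},
  {"dx":0.12,"dy":-1.26,"dz":-1.2,"roll":-30,"claw":85},
  {"dx":0.12,"dy":-1.26,"dz":-1.6,"roll":-40,"claw":85},
  {"dx":0.12,"dy":-1.26,"dz":-2.2,"roll":-50,"claw":85},
  {"dx":0.12,"dy":-1.26,"dz":-2.8,"roll":-61,"claw":85},
  {"dx":0.12,"dy":-1.26,"dz":-3.4,"roll":-61,"claw":85},
  {"dx":0.12,"dy":-1.26,"dz":-4.0,"roll":-61,"claw":85},
  {"dx":0.12,"dy":-1.26,"dz":-4.4,"roll":-61,"claw":85},
  {"dx":0.12,"dy":-1.26,"dz":-4.67,"roll":-61,"claw":85},
  {"dx":0.12,"dy":-1.26,"dz":-4.67,"roll":-61,"claw":85},
  {"dx":0.12,"dy":-1.26,"dz":-4.67,"roll":-61,"claw":45},
], force=50)

```text
t: 3.2
tool_pos: [0.5501, 0.0818, 0.0359]
orientation: [-0.001, 0.964, 0.264, 0.001]
force: [-0.2, 0.1, -0.6]
grip_width: 0.0697
```

Request:
drive_tool([
  {"dx":0,"dy":0,"dz":0,"roll":0,"claw":45},
  {"dx":0,"dy":0,"dz":0,"roll":0,"claw":45},
  {"dx":0,"dy":0,"dz":0,"roll":0,"claw":45},
  {"dx":0,"dy":0,"dz":0,"roll":0,"claw":45},
], force=50)

```text
t: 3.7
tool_pos: [0.5517, 0.082, 0.0376]
orientation: [-0.001, 0.964, 0.264, 0.003]
force: [-1.2, 0.1, 5.7]
grip_width: 0.0486
```

```bash
python3 -c "
from h import *
st(); s=wsnap('w3.png')"
```

```text
t 3.7 tcp [551.7  82.   37.6] psi -59.36 tilt 0.31 F [-1.2  0.1  5.7] w 48.6 j6 1.14
```

View pics/w3.png

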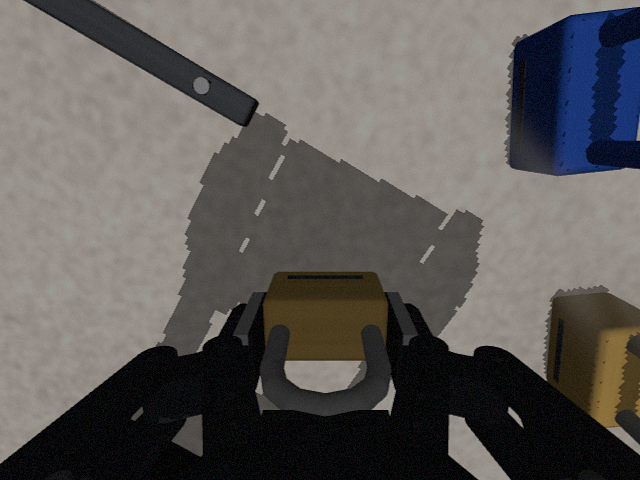

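Run:
```python
from h import *
s=cal('w3'); T=np.array(s['T_tool_cam'])
psi=np.radians(-59.36); tx=np.array([-np.sin(psi),np.cos(psi),0]); ty=np.array([np.cos(psi),np.sin(psi),0]); c=np.array([.5517,.082,0])
for x in(-14,0,14):
  for y in (-25,25):
    for z in(0,34): print(x,y,z,proj(s,c+tx*x/1e3+ty*y/1e3+[0,0,z/1e3]).round(1))
print(proj(s,c+[0,0,.078]))
```

```text
-14 -25 0 [276.3 321.3]
-14 -25 34 [264.9 363.6]
-14 25 0 [376.4 321.4]
-14 25 34 [388.1 363.7]
0 -25 0 [275.1 295.7]
0 -25 34 [263.2 333.1]
0 25 0 [377.6 295.8]
0 25 34 [389.9 333.2]
14 -25 0 [273.9 268.9]
14 -25 34 [261.3 300.8]
14 25 0 [378.9 268.9]
14 25 34 [391.9 300.9]
[326.92196244 419.54296337]
```

Request:
drive_tool([
  {"dx":0,"dy":0,"dz":0.8,"roll":0,"claw":45},
  {"dx":0,"dy":0,"dz":1.7,"roll":10,"claw":45},
  {"dx":0.05,"dy":0.75,"dz":1.7,"roll":20,"claw":45},
  {"dx":0.1,"dy":1.5,"dz":1.7,"roll":30,"claw":45},
  {"dx":0.2,"dy":2.25,"dz":1.7,"roll":40,"claw":45},
  {"dx":0.3,"dy":3.0,"dz":1.7,"roll":50,"claw":45},
  {"dx":0.34,"dy":3.68,"dz":1.7,"roll":60,"claw":45},
  {"dx":0.34,"dy":3.68,"dz":1.7,"roll":60,"claw":45},
  {"dx":0.34,"dy":3.68,"dz":0.9,"roll":60,"claw":45},
  {"dx":0.34,"dy":3.68,"dz":0.25,"roll":60,"claw":45},
  {"dx":0.34,"dy":3.68,"dz":0.03,"roll":60,"claw":45},
  {"dx":0.34,"dy":3.68,"dz":0.03,"roll":60,"claw":45},
])

```text
t: 5.25
tool_pos: [0.5719, 0.3018, 0.0395]
orientation: [-0.002, 0.704, 0.71, 0.001]
force: [0.7, 0.2, -0.6]
grip_width: 0.0488
```

```bash
python3 -c "
from h import *
st()"
```

```text
t 5.25 tcp [571.9 301.8  39.5] psi 0.55 tilt 0.27 F [ 0.7  0.2 -0.6] w 48.8 j6 0.43
```

Request:
drive_tool([
  {"dx":0.03,"dy":0,"dz":-0.01,"roll":0,"claw":45},
  {"dx":0.06,"dy":0,"dz":-0.01,"roll":0,"claw":45},
  {"dx":0.09,"dy":0,"dz":-0.01,"roll":0,"claw":45},
  {"dx":0.09,"dy":0,"dz":-0.01,"roll":0,"claw":45},
])

```text
t: 5.75
tool_pos: [0.5747, 0.3013, 0.0385]
orientation: [-0.004, 0.704, 0.71, -0.001]
force: [-6.4, -0.5, 3.4]
grip_width: 0.0492
```

```bash
python3 -c "
from h import *
st();wsnap('w4.png')"
```

```text
t 5.75 tcp [574.7 301.3  38.5] psi 0.53 tilt 0.43 F [-6.4 -0.5  3.4] w 49.2 j6 0.43
```

View pics/w4.png

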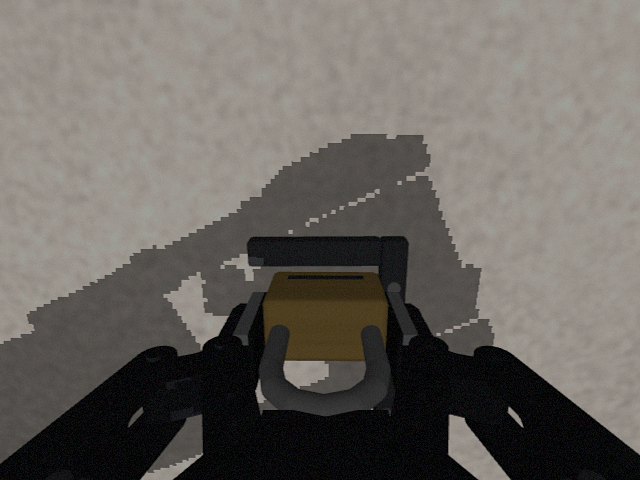

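Request:
drive_tool([
  {"dx":0,"dy":0,"dz":0,"roll":0,"claw":70},
  {"dx":0,"dy":0,"dz":0,"roll":0,"claw":85},
  {"dx":0,"dy":0,"dz":0.2,"roll":0,"claw":85},
  {"dx":0,"dy":0,"dz":1.0,"roll":0,"claw":85},
  {"dx":0,"dy":-0.1,"dz":1.8,"roll":0,"claw":85},
  {"dx":0.1,"dy":-1.0,"dz":2,"roll":7,"claw":85},
  {"dx":0.2,"dy":-1.95,"dz":2,"roll":14,"claw":85},
  {"dx":0.35,"dy":-2.9,"dz":2,"roll":21,"claw":85},
  {"dx":0.35,"dy":-3.85,"dz":2,"roll":28,"claw":85},
  {"dx":0.35,"dy":-4.8,"dz":2,"roll":35.5,"claw":85},
  {"dx":0.35,"dy":-5.64,"dz":2,"roll":35.5,"claw":85},
  {"dx":0.35,"dy":-5.64,"dz":2,"roll":35.5,"claw":85},
])

```text
t: 7.3
tool_pos: [0.5964, -0.0407, 0.16]
orientation: [-0.002, 0.456, 0.89, -0.002]
force: [-0.2, 0.4, 0.6]
grip_width: 0.0847
```

```bash
cat >> h.py <<'E'
def locks(f,z=.034,ref='',mn=150):
    s=cal(f); im=cv2.imread('pics/'+f+'.png'); hsv=cv2.cvtColor(im,cv2.COLOR_BGR2HSV)
    m=cv2.inRange(hsv,(14,90,40),(36,255,255)); m=cv2.morphologyEx(m,cv2.MORPH_OPEN,np.ones((3,3)))
    return s,[c for c in cv2.findContours(m,0,1)[0] if cv2.contourArea(c)>mn]
E
python3 - <<'E'
from h import *
st();wsnap('w5.png'); s,C=locks('w5')
# predicted hull of lock B at guesses
for c in C: print(cv2.boundingRect(c),cv2.contourArea(c))
def hull(x,y,a):
    a=np.radians(a);out=[]
    for u in(-25,25):
        for v in(-14,14):
            for z in(0,34): out.append(proj(s,np.array([x+u*np.cos(a)-v*np.sin(a),y+u*np.sin(a)+v*np.cos(a),z])/1e3))
    return cv2.boundingRect(np.array(out).astype(np.float32))
for g in ((595.5,-37,36),(657.2+2,-129.4+2,125),(537.5+2,-159.6+2,32)): print(g,hull(*g))
E
```

```text
t 7.3 tcp [596.4 -40.7 160. ] psi 35.75 tilt 0.31 F [-0.2  0.4  0.6] w 84.7 j6 -0.73
(311, 324, 34, 71) 1572.0
(514, 303, 86, 75) 3375.0
(150, 290, 66, 43) 1443.5
(295, 213, 67, 40) 1892.0
(595.5, -37, 36) (293, 210, 70, 48)
(659.2, -127.4, 125) (309, 320, 36, 75)
(539.5, -157.6, 32) (146, 282, 79, 55)
```

Request:
drive_tool([
  {"dx":-0.01,"dy":0.06,"dz":-0.8,"roll":0,"claw":85},
  {"dx":-0.01,"dy":0.06,"dz":-1.6,"roll":0,"claw":85},
  {"dx":-0.01,"dy":0.06,"dz":-2.0,"roll":0,"claw":85},
  {"dx":-0.01,"dy":0.06,"dz":-2.07,"roll":0,"claw":85},
  {"dx":-0.01,"dy":0.06,"dz":-2.07,"roll":0,"claw":65},
  {"dx":-0.01,"dy":0.06,"dz":-2.07,"roll":0,"claw":45},
  {"dx":-0.01,"dy":0.06,"dz":-2.07,"roll":0,"claw":45},
  {"dx":-0.01,"dy":0.06,"dz":-2.07,"roll":0,"claw":45},
  {"dx":-0.01,"dy":0.06,"dz":-2.07,"roll":0,"claw":45},
])

```text
t: 8.48
tool_pos: [0.5976, -0.0353, 0.0378]
orientation: [-0.0, 0.455, 0.89, -0.001]
force: [-0.2, 0.9, 5.6]
grip_width: 0.0487
```

```bash
cat >> h.py <<'E'
def inhand(f):
    o=st();wsnap(f); s,C=locks(f[:-4])
    for c in C:
        x,y,w,h=cv2.boundingRect(c)
        if 250<x and x+w<400 and y>240: print('grip box rows',y,y+h,'cols',x,x+w)
E
python3 -c "
from h import *
inhand('w6.png')"
```

```text
t 8.47 tcp [597.6 -35.3  37.8] psi 35.82 tilt 0.1 F [-0.2  0.9  5.6] w 48.7 j6 -0.72
grip box rows 276 365 cols 263 388
```

Request:
drive_tool([
  {"dx":0,"dy":0,"dz":0.8,"roll":0,"claw":45},
  {"dx":0,"dy":0,"dz":1.7,"roll":0,"claw":45},
  {"dx":-0.05,"dy":0.85,"dz":1.7,"roll":-6,"claw":45},
  {"dx":-0.1,"dy":1.7,"dz":1.7,"roll":-12,"claw":45},
  {"dx":-0.2,"dy":2.55,"dz":1.7,"roll":-18,"claw":45},
  {"dx":-0.3,"dy":3.4,"dz":1.7,"roll":-24,"claw":45},
  {"dx":-0.4,"dy":4.3,"dz":1.7,"roll":-30,"claw":45},
  {"dx":-0.43,"dy":5.13,"dz":1.7,"roll":-35.3,"claw":45},
  {"dx":-0.43,"dy":5.13,"dz":1.7,"roll":-35.3,"claw":45},
  {"dx":-0.43,"dy":5.13,"dz":0.9,"roll":-35.3,"claw":45},
  {"dx":-0.43,"dy":5.13,"dz":0.25,"roll":-35.3,"claw":45},
  {"dx":-0.43,"dy":5.13,"dz":0.03,"roll":-35.3,"claw":45},
])

```text
t: 10.02
tool_pos: [0.569, 0.2704, 0.0374]
orientation: [-0.002, 0.704, 0.71, -0.004]
force: [-27.1, -10.9, 65.2]
grip_width: 0.0487
```

Request:
drive_tool([
  {"dx":0.03,"dy":0,"dz":-0.01,"roll":0,"claw":45},
  {"dx":0.06,"dy":0,"dz":-0.01,"roll":0,"claw":45},
  {"dx":0.09,"dy":0,"dz":-0.01,"roll":0,"claw":45},
  {"dx":0.09,"dy":0,"dz":-0.01,"roll":0,"claw":45},
])

```text
t: 10.52
tool_pos: [0.5752, 0.2702, 0.0377]
orientation: [-0.001, 0.704, 0.71, -0.004]
force: [-0.7, -2.9, 1.8]
grip_width: 0.0491
```

```bash
python3 -c "
from h import *
inhand('w7.png')"
```

```text
t 10.53 tcp [575.2 270.2  37.7] psi 0.5 tilt 0.47 F [-0.7 -2.9  1.8] w 49.1 j6 0.39
grip box rows 310 366 cols 263 388
```

View pics/w7.png

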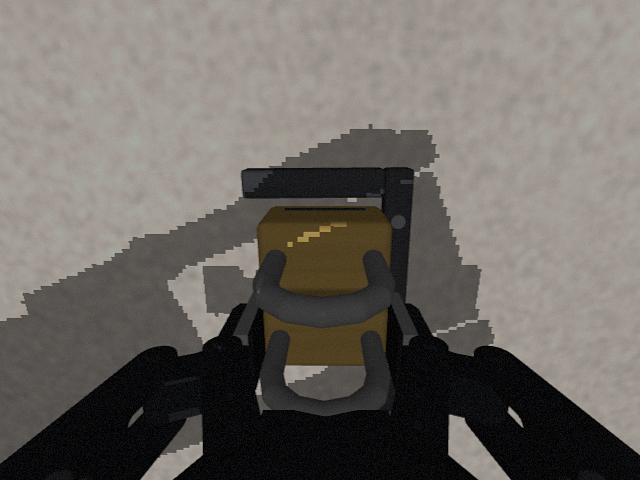

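Request:
drive_tool([
  {"dx":0.035,"dy":0,"dz":0,"roll":0,"claw":45},
  {"dx":0.035,"dy":0,"dz":0,"roll":0,"claw":45},
  {"dx":0.01,"dy":0,"dz":0,"roll":0,"claw":70},
  {"dx":0,"dy":0,"dz":0,"roll":0,"claw":85},
  {"dx":0,"dy":0,"dz":0.8,"roll":0,"claw":85},
  {"dx":0,"dy":0,"dz":1.7,"roll":0,"claw":85},
  {"dx":0.2,"dy":-0.9,"dz":2,"roll":-8,"claw":85},
  {"dx":0.4,"dy":-1.85,"dz":2,"roll":-16,"claw":85},
  {"dx":0.6,"dy":-2.8,"dz":2,"roll":-24,"claw":85},
  {"dx":0.8,"dy":-3.75,"dz":2,"roll":-32,"claw":85},
  {"dx":1.0,"dy":-4.7,"dz":2,"roll":-40,"claw":85},
  {"dx":1.2,"dy":-5.65,"dz":2,"roll":-48,"claw":85},
])

```text
t: 12.08
tool_pos: [0.6477, -0.0708, 0.1578]
orientation: [-0.003, 0.933, 0.36, -0.002]
force: [-0.1, -0.6, 0.1]
grip_width: 0.0852
```

Run:
```python
from h import *
st()
```

```text
t 12.07 tcp [647.7 -70.8 157.8] psi -47.77 tilt 0.4 F [-0.1 -0.6  0.1] w 85.2 j6 0.68
```

Request:
drive_tool([
  {"dx":0.2,"dy":-0.9,"dz":0,"roll":-7,"claw":85},
  {"dx":0.2,"dy":-0.94,"dz":-0.2,"roll":-7,"claw":85},
  {"dx":0.2,"dy":-0.94,"dz":-1.0,"roll":-7,"claw":85},
  {"dx":0.2,"dy":-0.94,"dz":-1.6,"roll":-7,"claw":85},
  {"dx":0.2,"dy":-0.94,"dz":-1.95,"roll":-7,"claw":85},
  {"dx":0.2,"dy":-0.94,"dz":-2.03,"roll":-7,"claw":85},
  {"dx":0.2,"dy":-0.94,"dz":-2.03,"roll":-7,"claw":65},
  {"dx":0.2,"dy":-0.94,"dz":-2.03,"roll":-7,"claw":45},
  {"dx":0.2,"dy":-0.94,"dz":-2.03,"roll":-7,"claw":45},
  {"dx":0.2,"dy":-0.94,"dz":-2.03,"roll":-7,"claw":45},
  {"dx":0.2,"dy":-0.94,"dz":-2.03,"roll":-7,"claw":45},
])

```text
t: 13.45
tool_pos: [0.6616, -0.1275, 0.0384]
orientation: [-0.002, 0.953, 0.303, -0.0]
force: [-0.1, -0.1, 5.2]
grip_width: 0.049
```

```bash
python3 -c "
from h import *
inhand('w8.png')"
```

```text
t 13.45 tcp [ 661.6 -127.5   38.4] psi -54.77 tilt 0.2 F [-0.1 -0.1  5.2] w 49.0 j6 0.73
grip box rows 274 362 cols 263 388
```

Request:
drive_tool([
  {"dx":0,"dy":0,"dz":0.8,"roll":0,"claw":45},
  {"dx":0,"dy":0,"dz":1.7,"roll":0,"claw":45},
  {"dx":-0.15,"dy":0.8,"dz":1.7,"roll":7,"claw":45},
  {"dx":-0.35,"dy":1.6,"dz":1.7,"roll":14,"claw":45},
  {"dx":-0.55,"dy":2.4,"dz":1.7,"roll":21,"claw":45},
  {"dx":-0.75,"dy":3.2,"dz":1.7,"roll":28,"claw":45},
  {"dx":-0.95,"dy":4.0,"dz":1.7,"roll":35,"claw":45},
  {"dx":-1.15,"dy":4.8,"dz":1.7,"roll":42,"claw":45},
  {"dx":-1.35,"dy":5.6,"dz":1.7,"roll":49,"claw":45},
  {"dx":-1.5,"dy":6.1,"dz":1.7,"roll":55.2,"claw":45},
  {"dx":-1.5,"dy":6.1,"dz":1.7,"roll":55.2,"claw":45},
  {"dx":-1.5,"dy":6.1,"dz":1.7,"roll":55.2,"claw":45},
])

```text
t: 15.0
tool_pos: [0.5714, 0.238, 0.1403]
orientation: [-0.001, 0.705, 0.71, -0.001]
force: [-0.2, 0.4, -0.5]
grip_width: 0.0491
```

```bash
python3 -c "
from h import *
st()"
```

```text
t 15.0 tcp [571.4 238.  140.3] psi 0.4 tilt 0.21 F [-0.2  0.4 -0.5] w 49.1 j6 0.35
```

Request:
drive_tool([
  {"dx":0,"dy":0,"dz":-0.8,"roll":0,"claw":45},
  {"dx":0,"dy":0,"dz":-1.4,"roll":0,"claw":45},
  {"dx":0,"dy":0,"dz":-1.62,"roll":0,"claw":45},
  {"dx":0,"dy":0,"dz":-1.69,"roll":0,"claw":45},
  {"dx":0.03,"dy":0,"dz":-1.7,"roll":0,"claw":45},
  {"dx":0.07,"dy":0,"dz":-1.7,"roll":0,"claw":45},
  {"dx":0.11,"dy":0,"dz":-1.7,"roll":0,"claw":45},
  {"dx":0.11,"dy":0,"dz":-1.7,"roll":0,"claw":45},
])

```text
t: 16.0
tool_pos: [0.5759, 0.238, 0.0387]
orientation: [-0.003, 0.705, 0.71, -0.003]
force: [-7.0, -1.4, 2.8]
grip_width: 0.0491
```

Request:
drive_tool([
  {"dx":0,"dy":0,"dz":0,"roll":0,"claw":70},
  {"dx":0,"dy":0,"dz":0,"roll":0,"claw":85},
  {"dx":0,"dy":0,"dz":0.1,"roll":0,"claw":85},
  {"dx":0,"dy":0,"dz":0.8,"roll":0,"claw":85},
  {"dx":0,"dy":0,"dz":1.7,"roll":0,"claw":85},
  {"dx":0,"dy":-0.9,"dz":2,"roll":6,"claw":85},
  {"dx":-0.1,"dy":-1.85,"dz":2,"roll":12,"claw":85},
  {"dx":-0.2,"dy":-2.8,"dz":2,"roll":18,"claw":85},
  {"dx":-0.3,"dy":-3.75,"dz":2,"roll":24,"claw":85},
  {"dx":-0.4,"dy":-4.7,"dz":2,"roll":31,"claw":85},
  {"dx":-0.5,"dy":-5.65,"dz":2,"roll":31,"claw":85},
  {"dx":-0.58,"dy":-6.6,"dz":2,"roll":31,"claw":85},
])

```text
t: 17.5
tool_pos: [0.5412, -0.1601, 0.1598]
orientation: [-0.0, 0.489, 0.872, -0.004]
force: [1.1, -0.0, 0.2]
grip_width: 0.0849
```

```bash
python3 -c "
from h import *
st()
snap('top','top1.png')
s,C=locks('top1',mn=40)
for c in C:
    P=np.array([ray2w(s,u,v,0.034)[:2] for u,v in c[:,0]])*1000
    r=cv2.minAreaRect(P.astype(np.float32)); print(c[:,0].mean(0).round(),np.round(r[0],1),np.round(r[1],1),round(r[2],1))"
```

```text
t 17.5 tcp [ 541.2 -160.1  159.8] psi 31.39 tilt 0.43 F [ 1.1 -0.   0.2] w 84.9 j6 -0.87
[560. 448.] [  77.9 -594.9] [125.1 133.2] 18.3
[ 96. 300.] [418.1 602.1] [103.3 109.4] 1.4
[241. 244.] [572.6 227.1] [47.3 13.1] 1.9
[231. 244.] [572.  254.5] [47.3 20.9] 2.0
[217. 244.] [572.4 292.4] [49.9 13.1] 2.1
[590. 263.] [ 555.1 -697.8] [224.6 214.5] 89.9
[356. 171.] [771.9 -68.4] [37.3 58.8] 79.9
[331. 166.] [783.9  -1.4] [37.9 58.7] 80.1
[507.  54.] [1101.2 -468.5] [136.4  36.8] 6.6
[449.  53.] [1099.7 -312.6] [ 47.  186.1] 68.9
[304.  50.] [1097.8   75.7] [ 80.7 173. ] 68.2
```

Request:
drive_tool([
  {"dx":-0.02,"dy":0.04,"dz":-0.2,"roll":0.4,"claw":85},
  {"dx":-0.02,"dy":0.04,"dz":-1.0,"roll":0.4,"claw":85},
  {"dx":-0.02,"dy":0.04,"dz":-1.6,"roll":0.4,"claw":85},
  {"dx":-0.02,"dy":0.04,"dz":-1.97,"roll":0.4,"claw":85},
  {"dx":-0.02,"dy":0.04,"dz":-2.06,"roll":0.4,"claw":85},
  {"dx":-0.02,"dy":0.04,"dz":-2.06,"roll":0.4,"claw":65},
  {"dx":-0.02,"dy":0.04,"dz":-2.06,"roll":0.4,"claw":45},
  {"dx":-0.02,"dy":0.04,"dz":-2.06,"roll":0.4,"claw":45},
  {"dx":-0.02,"dy":0.04,"dz":-2.06,"roll":0.4,"claw":45},
  {"dx":-0.02,"dy":0.04,"dz":-2.06,"roll":0.4,"claw":45},
])

```text
t: 18.8
tool_pos: [0.5411, -0.1646, 0.0381]
orientation: [0.002, 0.487, 0.873, -0.006]
force: [0.6, 0.8, 6.3]
grip_width: 0.0489
```

```bash
python3 -c "
from h import *
inhand('w9.png')"
```

```text
t 18.8 tcp [ 541.1 -164.6   38.1] psi 31.65 tilt 0.7 F [0.6 0.8 6.3] w 48.9 j6 -0.87
grip box rows 262 351 cols 262 389
```

Request:
drive_tool([
  {"dx":0,"dy":0,"dz":0.8,"roll":0,"claw":45},
  {"dx":0,"dy":0,"dz":1.7,"roll":0,"claw":45},
  {"dx":0.05,"dy":0.8,"dz":1.7,"roll":-4,"claw":45},
  {"dx":0.1,"dy":1.6,"dz":1.7,"roll":-8,"claw":45},
  {"dx":0.2,"dy":2.4,"dz":1.7,"roll":-12,"claw":45},
  {"dx":0.3,"dy":3.2,"dz":1.7,"roll":-16,"claw":45},
  {"dx":0.4,"dy":4.0,"dz":1.7,"roll":-20,"claw":45},
  {"dx":0.5,"dy":4.8,"dz":1.7,"roll":-24,"claw":45},
  {"dx":0.52,"dy":5.6,"dz":1.7,"roll":-28,"claw":45},
  {"dx":0.52,"dy":6.09,"dz":1.7,"roll":-30.6,"claw":45},
  {"dx":0.52,"dy":6.09,"dz":1.7,"roll":-30.6,"claw":45},
  {"dx":0.52,"dy":6.09,"dz":1.7,"roll":-30.6,"claw":45},
])

```text
t: 20.35
tool_pos: [0.5719, 0.2003, 0.1398]
orientation: [0.001, 0.7, 0.714, -0.007]
force: [-0.2, -0.3, -0.8]
grip_width: 0.0488
```

```bash
python3 -c "
from h import *
inhand('w10.png')"
```

```text
t 20.35 tcp [571.9 200.3 139.8] psi 1.09 tilt 0.76 F [-0.2 -0.3 -0.8] w 48.8 j6 0.29
grip box rows 262 350 cols 262 389
```

Request:
drive_tool([
  {"dx":0,"dy":0,"dz":-0.8,"roll":0,"claw":45},
  {"dx":0,"dy":0,"dz":-1.4,"roll":0,"claw":45},
  {"dx":0,"dy":0,"dz":-1.62,"roll":0,"claw":45},
  {"dx":0,"dy":0,"dz":-1.68,"roll":0,"claw":45},
  {"dx":0.03,"dy":0,"dz":-1.69,"roll":0,"claw":45},
  {"dx":0.07,"dy":0,"dz":-1.69,"roll":0,"claw":45},
  {"dx":0.11,"dy":0,"dz":-1.69,"roll":0,"claw":45},
  {"dx":0.11,"dy":0,"dz":-1.69,"roll":0,"claw":45},
])

```text
t: 21.4
tool_pos: [0.5766, 0.1999, 0.0388]
orientation: [-0.001, 0.701, 0.714, -0.008]
force: [-7.2, -0.2, 2.5]
grip_width: 0.0493
```

Request:
drive_tool([
  {"dx":0,"dy":0,"dz":0,"roll":0,"claw":70},
  {"dx":0,"dy":0,"dz":0,"roll":0,"claw":85},
  {"dx":0,"dy":0,"dz":0.1,"roll":0,"claw":85},
  {"dx":0,"dy":0,"dz":0.8,"roll":0,"claw":85},
  {"dx":0,"dy":0,"dz":1.7,"roll":0,"claw":85},
  {"dx":-0.3,"dy":-0.7,"dz":2.5,"roll":0,"claw":85},
  {"dx":-0.6,"dy":-1.4,"dz":3.3,"roll":0,"claw":85},
  {"dx":-0.9,"dy":-2.1,"dz":3.9,"roll":0,"claw":85},
  {"dx":-0.9,"dy":-2.1,"dz":3.9,"roll":0,"claw":85},
  {"dx":-0.9,"dy":-2.1,"dz":3.9,"roll":0,"claw":85},
])

```text
t: 22.65
tool_pos: [0.5228, 0.0739, 0.2733]
orientation: [-0.0, 0.701, 0.713, -0.008]
force: [0.1, 0.7, 0.5]
grip_width: 0.0848
```

```bash
python3 -c "
from h import *
st();wsnap('w11.png'); snap('top','top2.png')
im=cv2.imread('pics/w11.png'); t=cv2.imread('pics/top2.png')
a=cv2.resize(im[20:320,180:420],None,fx=1.9,fy=1.9,interpolation=2); b=cv2.resize(t[215:330,200:385],(340,211),interpolation=2)
c=np.zeros((570,800,3),np.uint8); c[:570,:456]=a; c[:211,458:798]=b
cv2.imwrite('pics/v11.png',c)"
```

```text
t 22.65 tcp [522.8  73.9 273.3] psi 0.99 tilt 0.87 F [0.1 0.7 0.5] w 84.8 j6 0.08
```

View pics/v11.png

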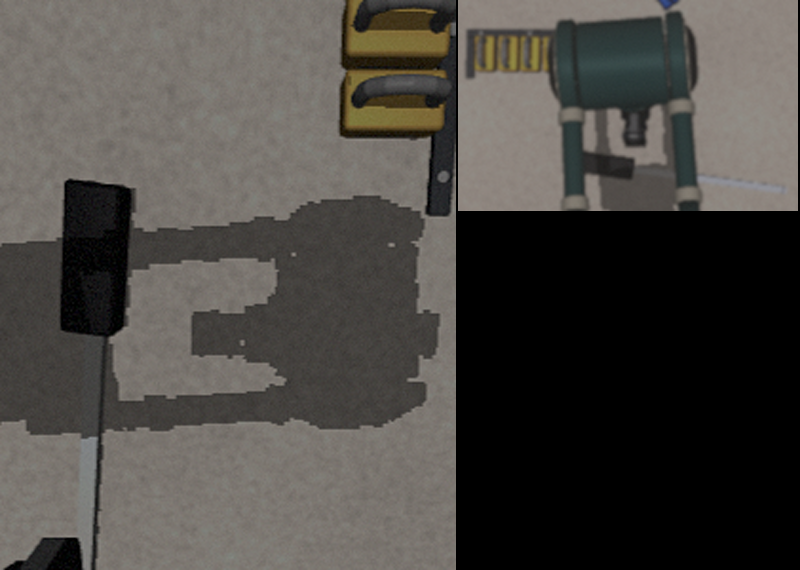

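Run:
```python
from h import *
s=cal('w11'); W=lambda u,v,z:(ray2w(s,180+u/1.9,20+v/1.9,z)*1000).round(1)[:2]
P=[W(*p,.03) for p in((67,181),(131,187),(125,335),(62,327))]; print(P,np.mean(P,0))
for p in((95,338),(89,540)): print('bar',W(*p,.012))
t=cal('top2'); T=lambda u,v,z:(ray2w(t,200+u/1.838,215+v/1.835,z)*1000).round(1)[:2]
print('tip',T(785,188-0,.015) if 0 else T(785-458,188,.015),'handle ',T(582-458,163,.03),T(635-458,168,.03))
```

```text
[array([410.8, 164.2]), array([443.6, 161.9]), array([436.5,  85.1]), array([402.2,  88.9])] [423.275 125.025]
bar [414.8  79.8]
bar [402.5 -50.1]
tip [ 389.7 -134.2] handle  [418.7 154.8] [413.4  79.7]
```

Request:
drive_tool([
  {"dx":-0.6,"dy":0.25,"dz":-0.5,"roll":-4,"claw":85},
  {"dx":-1.2,"dy":0.5,"dz":-1.0,"roll":-7.3,"claw":85},
  {"dx":-1.69,"dy":0.7,"dz":-1.6,"roll":-7.3,"claw":85},
  {"dx":-1.69,"dy":0.7,"dz":-2.4,"roll":-7.3,"claw":85},
  {"dx":-1.69,"dy":0.7,"dz":-3.2,"roll":-7.3,"claw":85},
  {"dx":-1.69,"dy":0.7,"dz":-3.8,"roll":-7.3,"claw":80},
  {"dx":-1.69,"dy":0.7,"dz":-4.05,"roll":-7.3,"claw":60},
  {"dx":-1.69,"dy":0.7,"dz":-4.05,"roll":-7.3,"claw":40},
  {"dx":-1.69,"dy":0.7,"dz":-4.05,"roll":-7.3,"claw":25},
  {"dx":-1.69,"dy":0.7,"dz":-4.05,"roll":-7.3,"claw":25},
  {"dx":-1.69,"dy":0.7,"dz":-4.05,"roll":-7.3,"claw":25},
  {"dx":-1.69,"dy":0.7,"dz":-4.05,"roll":-7.3,"claw":25},
], force=60)

```text
t: 24.25
tool_pos: [0.4216, 0.1166, 0.0293]
orientation: [-0.001, 0.744, 0.668, -0.008]
force: [-1.4, 0.7, 4.7]
grip_width: 0.0286
```

```bash
python3 -c "
from h import *
st(); print(ray2w(cal('top0'),312,209,.03))"
```

```text
t 24.25 tcp [421.6 116.6  29.3] psi -6.23 tilt 0.95 F [-1.4  0.7  4.7] w 28.6 j6 0.33
[0.66966441 0.04509617 0.03      ]
```

Request:
drive_tool([
  {"dx":0,"dy":0,"dz":0.8,"roll":0,"claw":25},
  {"dx":0,"dy":-0.3,"dz":1.8,"roll":10,"claw":25},
  {"dx":0,"dy":-0.6,"dz":1.8,"roll":20,"claw":25},
  {"dx":0.14,"dy":-0.9,"dz":1.8,"roll":30,"claw":25},
  {"dx":0.14,"dy":-1.2,"dz":1.8,"roll":40,"claw":25},
  {"dx":0.14,"dy":-1.5,"dz":1.8,"roll":50,"claw":25},
  {"dx":0.14,"dy":-1.8,"dz":1.8,"roll":60,"claw":25},
  {"dx":0.14,"dy":-2.1,"dz":1.8,"roll":70,"claw":25},
  {"dx":0.14,"dy":-2.4,"dz":1.8,"roll":80,"claw":25},
  {"dx":0.14,"dy":-2.7,"dz":1.8,"roll":90,"claw":25},
  {"dx":0.14,"dy":-2.94,"dz":1.8,"roll":96.3,"claw":25},
  {"dx":0.14,"dy":-2.94,"dz":1.8,"roll":96.3,"claw":25},
], force=100)

```text
t: 25.75
tool_pos: [0.4296, -0.0604, 0.1372]
orientation: [0.005, 0.001, 1.0, -0.007]
force: [-0.3, 0.1, -1.6]
grip_width: 0.028
```

```bash
python3 -c "
from h import *
st()"
```

```text
t 25.75 tcp [429.6 -60.4 137.2] psi 89.89 tilt 0.93 F [-0.3  0.1 -1.6] w 28.0 j6 -1.75
```

Request:
drive_tool([
  {"dx":0,"dy":0,"dz":-0.7,"roll":0,"claw":25},
  {"dx":0,"dy":0,"dz":-1.3,"roll":0,"claw":25},
  {"dx":0,"dy":0,"dz":-1.65,"roll":0,"claw":25},
  {"dx":0,"dy":0,"dz":-1.76,"roll":0,"claw":25},
  {"dx":0,"dy":0,"dz":-1.76,"roll":0,"claw":30},
  {"dx":0,"dy":0,"dz":-1.76,"roll":0,"claw":60},
  {"dx":0,"dy":0,"dz":-1.76,"roll":0,"claw":70},
  {"dx":0,"dy":0,"dz":-1.0,"roll":0,"claw":70},
  {"dx":0,"dy":0,"dz":-0.3,"roll":-10,"claw":70},
  {"dx":0,"dy":0,"dz":0,"roll":-20,"claw":70},
  {"dx":0,"dy":0,"dz":0,"roll":-30,"claw":70},
  {"dx":0,"dy":0,"dz":0,"roll":-40,"claw":70},
])

```text
t: 27.25
tool_pos: [0.4304, -0.0605, 0.1387]
orientation: [0.004, 0.346, 0.938, -0.008]
force: [-0.4, 0.4, -0.6]
grip_width: 0.0699
```

Request:
drive_tool([
  {"roll":-10,"dx":0,"dy":0,"dz":0,"claw":70},
  {"roll":-20,"dx":0,"dy":0,"dz":0,"claw":70},
  {"roll":-30,"dx":0,"dy":0,"dz":0,"claw":70},
  {"roll":-40,"dx":0,"dy":0,"dz":0,"claw":70},
  {"roll":-50,"dx":0,"dy":0,"dz":0,"claw":70},
  {"roll":-60,"dx":0,"dy":0,"dz":0,"claw":70},
  {"roll":-70,"dx":0,"dy":0,"dz":0,"claw":70},
  {"roll":-80,"dx":0,"dy":0,"dz":0,"claw":70},
  {"roll":-90,"dx":0,"dy":0,"dz":0,"claw":70},
  {"roll":-100,"dx":0,"dy":0,"dz":0,"claw":70},
  {"roll":-110,"dx":0,"dy":0,"dz":0,"claw":70},
  {"roll":-120,"dx":0,"dy":0,"dz":0,"claw":70},
])

```text
t: 28.75
tool_pos: [0.4308, -0.0606, 0.1395]
orientation: [-0.004, 0.986, 0.167, -0.006]
force: [-0.5, -0.4, -0.3]
grip_width: 0.0698
```

```bash
python3 -c "
from h import *
st()"
```

```text
t 28.75 tcp [430.8 -60.6 139.5] psi -70.8 tilt 0.88 F [-0.5 -0.4 -0.3] w 69.8 j6 1.03
```

Request:
drive_tool([
  {"roll":-10,"dx":0,"dy":0,"dz":0.2,"claw":70},
  {"roll":-19.2,"dx":0,"dy":0,"dz":0.5,"claw":70},
  {"roll":-19.2,"dx":0,"dy":0,"dz":0.5,"claw":70},
  {"roll":-19.2,"dx":0,"dy":0,"dz":0.5,"claw":70},
])

```text
t: 29.25
tool_pos: [0.4307, -0.0606, 0.1694]
orientation: [-0.005, 1.0, 0.001, -0.005]
force: [0.2, 0.4, -0.3]
grip_width: 0.0699
```

```bash
python3 -c "
from h import *
st(); s=wsnap('w12.png')
for p in((452,-60,0),(452,-60,30),(672,-60,12),(452,-75,30),(452,-45,30)): print(p,proj(s,np.array(p)/1e3).round(1))"
```

```text
t 29.25 tcp [430.7 -60.6 169.4] psi -89.86 tilt 0.85 F [ 0.2  0.4 -0.3] w 69.9 j6 1.36
(452, -60, 0) [327.3 200.3]
(452, -60, 30) [327.1 207.8]
(672, -60, 12) [ 328.8 -155.5]
(452, -75, 30) [347.2 207.9]
(452, -45, 30) [307.  207.7]
```

View pics/w12.png

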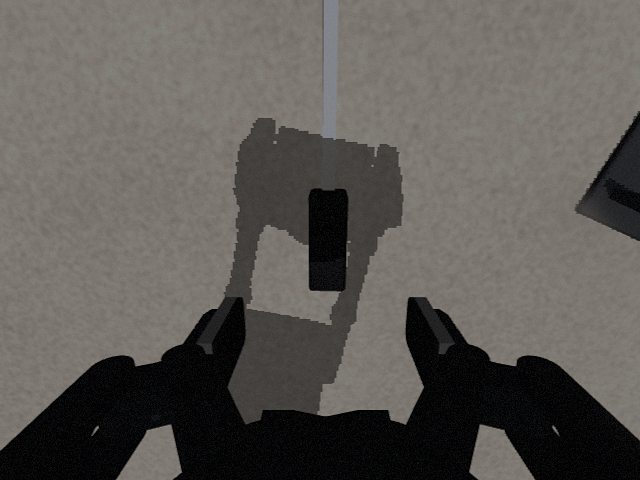

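Request:
drive_tool([
  {"dx":0.12,"dy":0,"dz":-0.8,"roll":0,"claw":70},
  {"dx":0.12,"dy":0,"dz":-1.6,"roll":0,"claw":70},
  {"dx":0.12,"dy":0,"dz":-2.2,"roll":0,"claw":70},
  {"dx":0.12,"dy":0,"dz":-2.32,"roll":0,"claw":60},
  {"dx":0.12,"dy":0,"dz":-2.32,"roll":0,"claw":40},
  {"dx":0.12,"dy":0,"dz":-2.32,"roll":0,"claw":22},
  {"dx":0.12,"dy":0,"dz":-2.32,"roll":0,"claw":22},
  {"dx":0.12,"dy":0,"dz":-2.32,"roll":0,"claw":22},
  {"dx":0.12,"dy":0,"dz":-2.32,"roll":0,"claw":22},
], force=115)

```text
t: 30.42
tool_pos: [0.4393, -0.0609, 0.0315]
orientation: [-0.005, 1.0, 0.001, -0.004]
force: [-0.5, 0.2, 7.5]
grip_width: 0.0278
```

```bash
python3 -c "
from h import *
st()"
```

```text
t 30.43 tcp [439.3 -60.9  31.5] psi -89.87 tilt 0.74 F [-0.5  0.2  7.5] w 27.8 j6 1.36
```

Request:
drive_tool([
  {"dx":0,"dy":0,"dz":0.9,"roll":0,"claw":22},
  {"dx":0,"dy":0,"dz":1.8,"roll":10,"claw":22},
  {"dx":0.3,"dy":-0.1,"dz":2,"roll":20,"claw":22},
  {"dx":0.6,"dy":-0.2,"dz":2,"roll":30,"claw":22},
  {"dx":0.9,"dy":-0.3,"dz":2,"roll":40,"claw":22},
  {"dx":1.2,"dy":-0.4,"dz":2,"roll":50,"claw":22},
  {"dx":1.5,"dy":-0.5,"dz":2,"roll":60,"claw":22},
  {"dx":1.8,"dy":-0.5,"dz":2,"roll":70,"claw":22},
  {"dx":2.1,"dy":-0.5,"dz":2,"roll":80,"claw":22},
  {"dx":2.38,"dy":-0.5,"dz":2,"roll":91,"claw":22},
  {"dx":2.38,"dy":-0.5,"dz":2,"roll":91,"claw":22},
  {"dx":2.38,"dy":-0.5,"dz":2,"roll":91,"claw":22},
])

```text
t: 31.92
tool_pos: [0.5812, -0.0908, 0.1513]
orientation: [-0.001, 0.701, 0.713, -0.007]
force: [0.3, -0.8, -0.7]
grip_width: 0.0278
```

```bash
python3 -c "
from h import *
st()"
```

```text
t 31.93 tcp [581.2 -90.8 151.3] psi 0.96 tilt 0.78 F [ 0.3 -0.8 -0.7] w 27.8 j6 -0.2
```

Request:
drive_tool([
  {"dx":0.015,"dy":0,"dz":-0.7,"roll":0.1,"claw":22},
  {"dx":0.015,"dy":0,"dz":-1.2,"roll":0.1,"claw":22},
  {"dx":0.015,"dy":0,"dz":-1.28,"roll":0.1,"claw":22},
  {"dx":0.015,"dy":0,"dz":-1.28,"roll":0.1,"claw":22},
  {"dx":0.015,"dy":0,"dz":-1.28,"roll":0.1,"claw":22},
])

```text
t: 32.55
tool_pos: [0.5834, -0.0911, 0.0764]
orientation: [0.0, 0.701, 0.713, -0.006]
force: [-0.9, -0.2, -1.2]
grip_width: 0.0281
```

Run:
```python
from h import *
o=st(); s=wsnap('w13.png'); t=snap('top','top3.png'); d=snap('side','side3.png')
im=cv2.imread('pics/w13.png'); sd=cv2.imread('pics/side3.png')
a=cv2.resize(im[0:220,230:430],(400,440),interpolation=2); b=cv2.resize(sd[180:330,180:380],None,fx=2,fy=2,interpolation=2)
tp=cv2.imread('pics/top3.png'); c2=cv2.resize(tp[220:265,195:335],(400,129),interpolation=2)
c=np.zeros((440,800,3),np.uint8); c[:,:400]=a; c[:300,400:]=b; c[305:434,400:]=c2
cv2.imwrite('pics/v13.png',c)
```

```text
t 32.55 tcp [583.4 -91.1  76.4] psi 1.04 tilt 0.68 F [-0.9 -0.2 -1.2] w 28.1 j6 -0.2
```

View pics/v13.png

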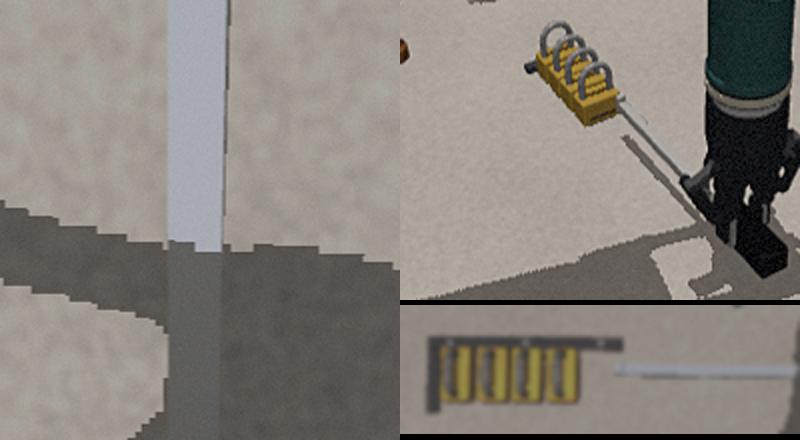

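Run:
```python
from h import *
t=cal('top3'); d=cal('side3')
print('tip',ray2w(t,270.3,242.3,.055)*1000,'bar far', ray2w(t,195+(795-400)/2.857,220+(371.5-305)/2.867,.05)*1000)
for u in(455,491,526,562): print('lock',ray2w(t,195+(u-400)/2.857,244.2,.034)*1000)
for z in (.035,.043,.055): print('side pred tip',z,proj(d,[.579,.150,z]))
im=cv2.imread('pics/top3.png'); 
# lock bodies + bar crosscentres
hsv=cv2.cvtColor(im,cv2.COLOR_BGR2HSV); m=cv2.inRange(hsv,(14,90,40),(36,255,255))
ys,xs=np.where(m[225:265,205:262]); print('yellow px',xs.min()+205,xs.max()+205,ys.min()+225,ys.max()+225)
for u0 in(275,290,305,320):
    col=cv2.cvtColor(im,6)[228:258,u0].astype(float); k=np.clip(col-np.median(col)-12,0,None); v=(k*np.arange(228,258)).sum()/k.sum(); print(u0,v.round(2),(ray2w(t,u0,v,.051)*1000).round(1))
p=[ray2w(t,250,v,.034)[0]*1000 for v in(ys.min()+224.5,ys.max()+225.5)]; print('body x range',p)
```

```text
tip [577.23783437 150.32325332  55.        ] bar far [579.1668353  -12.17978456  50.        ]
lock [570.39684764 298.25380168  34.        ]
lock [571.1788734 265.3203376  34.       ]
lock [571.93912777 233.30373232  34.        ]
lock [572.72105387 200.37446534  34.        ]
side pred tip 0.035 [289.82653178 237.70097354]
side pred tip 0.043 [289.66079674 234.98938095]
side pred tip 0.055 [289.40957728 230.87917692]
yellow px 209 256 234 253
275 nan [nan nan nan]
290 nan [nan nan nan]
305 nan [nan nan nan]
320 nan [nan nan nan]
body x range [np.float64(600.6868382020396), np.float64(548.2837818658741)]<stdin>:11: RuntimeWarning: invalid value encountered in scalar divide
```

Request:
drive_tool([
  {"dx":-0.04,"dy":0.1,"dz":-0.02,"roll":0,"claw":22},
  {"dx":-0.045,"dy":0.35,"dz":-0.02,"roll":0,"claw":22},
  {"dx":-0.05,"dy":0.65,"dz":-0.02,"roll":0,"claw":22},
  {"dx":-0.055,"dy":1.0,"dz":-0.02,"roll":0,"claw":22},
  {"dx":-0.06,"dy":1.35,"dz":-0.02,"roll":0,"claw":22},
  {"dx":-0.07,"dy":1.7,"dz":-0.02,"roll":0,"claw":22},
  {"dx":-0.08,"dy":2.05,"dz":-0.02,"roll":0,"claw":22},
  {"dx":-0.085,"dy":2.4,"dz":-0.02,"roll":0,"claw":22},
  {"dx":-0.09,"dy":2.75,"dz":-0.02,"roll":0,"claw":22},
  {"dx":-0.095,"dy":3.1,"dz":-0.02,"roll":0,"claw":22},
  {"dx":-0.1,"dy":3.4,"dz":-0.02,"roll":0,"claw":22},
  {"dx":-0.105,"dy":3.5,"dz":-0.02,"roll":0,"claw":22},
])

```text
t: 34.2
tool_pos: [0.5769, 0.1203, 0.0748]
orientation: [0.0, 0.7, 0.714, -0.006]
force: [-0.9, -0.6, -0.2]
grip_width: 0.0278
```

Run:
```python
from h import *
o=st(); s=wsnap('w14.png'); t=snap('top','top4.png'); d=snap('side','side4.png')
im=cv2.imread('pics/w14.png'); sd=cv2.imread('pics/side4.png')
a=cv2.resize(im[0:300,180:480],(420,420),interpolation=2); b=cv2.resize(sd[170:310,200:340],(380,380),interpolation=2)
c=np.zeros((420,800,3),np.uint8); c[:,:420]=a; c[:380,420:]=b
cv2.imwrite('pics/v14.png',c)
```

```text
t 34.2 tcp [576.9 120.3  74.8] psi 1.13 tilt 0.69 F [-0.9 -0.6 -0.2] w 27.8 j6 0.15
```

View pics/v14.png

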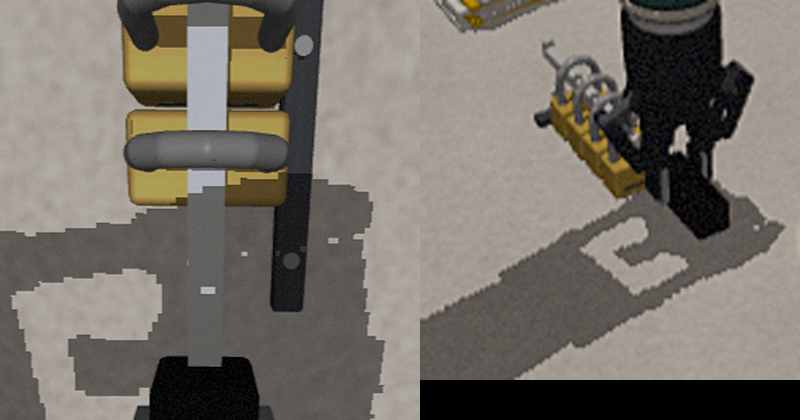

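Request:
drive_tool([
  {"dx":0,"dy":0,"dz":0.12,"roll":0,"claw":22},
  {"dx":0,"dy":0,"dz":0.25,"roll":0,"claw":22},
  {"dx":0,"dy":0,"dz":0.35,"roll":0,"claw":22},
  {"dx":0,"dy":0,"dz":0.5,"roll":0,"claw":22},
  {"dx":0,"dy":0,"dz":0.7,"roll":0,"claw":22},
  {"dx":0,"dy":0,"dz":0.95,"roll":0,"claw":22},
  {"dx":0,"dy":0,"dz":1.2,"roll":0,"claw":22},
  {"dx":0,"dy":0,"dz":1.5,"roll":0,"claw":22},
  {"dx":0,"dy":0,"dz":1.8,"roll":0,"claw":22},
  {"dx":0,"dy":0,"dz":2.1,"roll":0,"claw":22},
  {"dx":0,"dy":0,"dz":2.3,"roll":0,"claw":22},
  {"dx":0,"dy":0,"dz":2.4,"roll":0,"claw":22},
], force=120)

```text
t: 35.85
tool_pos: [0.5772, 0.1191, 0.2199]
orientation: [0.0, 0.7, 0.714, -0.006]
force: [-0.0, 0.4, -4.2]
grip_width: 0.0277
```

Run:
```python
from h import *
o=st(); print(o['wrist_torque']); s=wsnap('w15.png'); d=snap('side','side5.png')
im=cv2.imread('pics/w15.png'); sd=cv2.imread('pics/side5.png')
a=cv2.resize(im[0:300,180:480],(420,420),interpolation=2); b=cv2.resize(sd[90:280,200:390],(380,380),interpolation=2)
c=np.zeros((420,800,3),np.uint8); c[:,:420]=a; c[:380,420:]=b
cv2.imwrite('pics/v15.png',c)
```

```text
t 35.85 tcp [577.2 119.1 219.9] psi 1.08 tilt 0.66 F [-0.   0.4 -4.2] w 27.7 j6 0.15
[-0.38793747 -0.02719986  0.00105745]
```

View pics/v15.png

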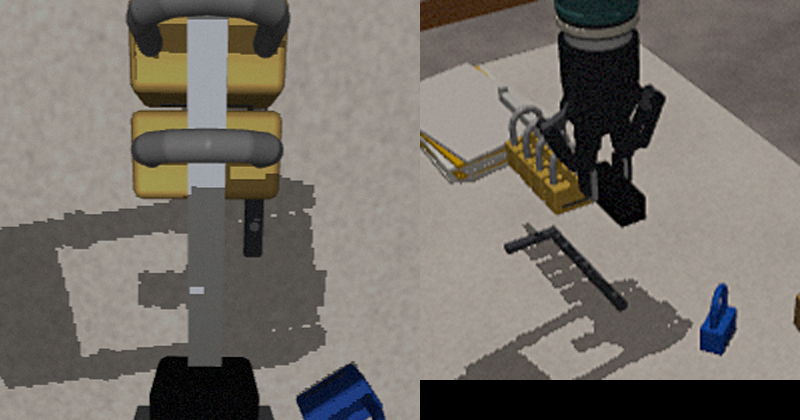

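Request:
drive_tool([
  {"dx":-0.1,"dy":0,"dz":0.2,"roll":-1,"claw":22},
  {"dx":-0.25,"dy":-0.05,"dz":0.4,"roll":-4,"claw":22},
  {"dx":-0.45,"dy":-0.15,"dz":0.6,"roll":-8,"claw":22},
  {"dx":-0.7,"dy":-0.35,"dz":0.75,"roll":-13,"claw":22},
  {"dx":-0.95,"dy":-0.6,"dz":0.85,"roll":-19,"claw":22},
  {"dx":-1.2,"dy":-0.9,"dz":0.85,"roll":-25,"claw":22},
  {"dx":-1.45,"dy":-1.2,"dz":0.85,"roll":-31,"claw":22},
  {"dx":-1.7,"dy":-1.5,"dz":0.85,"roll":-37,"claw":22},
  {"dx":-1.9,"dy":-1.8,"dz":0.85,"roll":-43,"claw":22},
  {"dx":-2.1,"dy":-2.05,"dz":0.85,"roll":-48,"claw":22},
  {"dx":-2.2,"dy":-2.25,"dz":0.85,"roll":-52,"claw":22},
  {"dx":-2.25,"dy":-2.35,"dz":0.85,"roll":-54,"claw":22},
])

```text
t: 37.45
tool_pos: [0.4412, -0.0223, 0.2704]
orientation: [-0.002, 0.948, 0.317, -0.006]
force: [-0.2, -0.6, -4.1]
grip_width: 0.028
```

```bash
python3 -c "
from h import *
st()
print(ray2w(cal('w12'),577,210,.008)*1000)"
```

```text
t 37.45 tcp [441.2 -22.3 270.4] psi -53.05 tilt 0.71 F [-0.2 -0.6 -4.1] w 28.0 j6 0.82
[ 446.48867169 -261.50076693    8.        ]
```

Request:
drive_tool([
  {"dx":-0.02,"dy":-0.1,"dz":0,"roll":-2,"claw":22},
  {"dx":-0.05,"dy":-0.4,"dz":0,"roll":-6,"claw":22},
  {"dx":-0.1,"dy":-0.8,"dz":0,"roll":-12,"claw":22},
  {"dx":-0.15,"dy":-1.3,"dz":0,"roll":-18,"claw":22},
  {"dx":-0.2,"dy":-1.8,"dz":0,"roll":-25,"claw":22},
  {"dx":-0.25,"dy":-2.3,"dz":0,"roll":-32,"claw":22},
  {"dx":-0.3,"dy":-2.8,"dz":0,"roll":-39,"claw":22},
  {"dx":-0.35,"dy":-3.3,"dz":0,"roll":-46,"claw":22},
  {"dx":-0.4,"dy":-3.8,"dz":0,"roll":-52,"claw":22},
  {"dx":-0.4,"dy":-4.2,"dz":0,"roll":-57,"claw":22},
  {"dx":-0.4,"dy":-4.4,"dz":0,"roll":-59,"claw":22},
  {"dx":-0.4,"dy":-4.45,"dz":0,"roll":-59,"claw":22},
])

```text
t: 38.95
tool_pos: [0.4173, -0.2894, 0.2702]
orientation: [-0.005, 0.982, -0.191, -0.004]
force: [-0.1, -0.3, -4.3]
grip_width: 0.0278
```

Request:
drive_tool([
  {"dx":0,"dy":0,"dz":0,"roll":0,"claw":22},
  {"dx":0,"dy":0,"dz":0,"roll":0,"claw":22},
  {"dx":0,"dy":0,"dz":0,"roll":0,"claw":22},
  {"dx":0,"dy":0,"dz":0,"roll":0,"claw":22},
  {"dx":0,"dy":0,"dz":0,"roll":0,"claw":22},
  {"dx":0,"dy":0,"dz":0,"roll":0,"claw":22},
])

```text
t: 39.7
tool_pos: [0.4173, -0.2894, 0.2702]
orientation: [-0.005, 0.982, -0.191, -0.004]
force: [0.4, -0.3, -3.9]
grip_width: 0.0278
```

Run:
```python
from h import *
o=st(); s=wsnap('w16.png'); d=snap('side','side6.png'); snap('top','top6.png')
im=cv2.imread('pics/w16.png'); sd=cv2.imread('pics/side6.png')
a=cv2.resize(im[0:300,150:500],(490,420),interpolation=2); b=cv2.resize(sd[250:460,320:490],(310,383),interpolation=2)
c=np.zeros((420,800,3),np.uint8); c[:,:490]=a; c[:383,490:]=b
cv2.imwrite('pics/v16.png',c)
u=np.array([np.cos(np.radians(-22.1)),np.sin(np.radians(-22.1)),0]);n=np.array([-u[1],u[0],0])
for C in((536,-341,0),(540,-337,0)):
    for x,y,z in((-115,35,8),(115,35,8),(-115,-35,8),(115,-35,8),(-92,0,100),(-92,23,131),(-92,-23,131),(92,23,131),(92,-23,131)):
        p=proj(s,(np.array(C)+x*u+y*n+np.array([0,0,z]))/1e3); print(C,x,y,z,((p-[150,0])*1.4).round(0))
```

```text
t 39.7 tcp [ 417.3 -289.4  270.2] psi -112.05 tilt 0.77 F [ 0.4 -0.3 -3.9] w 27.8 j6 1.29
(536, -341, 0) -115 35 8 [208. 267.]
(536, -341, 0) 115 35 8 [200. -94.]
(536, -341, 0) -115 -35 8 [298. 267.]
(536, -341, 0) 115 -35 8 [310. -95.]
(536, -341, 0) -92 0 100 [254. 253.]
(536, -341, 0) -92 23 131 [210. 260.]
(536, -341, 0) -92 -23 131 [298. 260.]
(536, -341, 0) 92 23 131 [ 201. -190.]
(536, -341, 0) 92 -23 131 [ 314. -190.]
(540, -337, 0) -115 35 8 [201. 264.]
(540, -337, 0) 115 35 8 [192. -98.]
(540, -337, 0) -115 -35 8 [291. 264.]
(540, -337, 0) 115 -35 8 [302. -99.]
(540, -337, 0) -92 0 100 [245. 249.]
(540, -337, 0) -92 23 131 [200. 256.]
(540, -337, 0) -92 -23 131 [288. 256.]
(540, -337, 0) 92 23 131 [ 188. -196.]
(540, -337, 0) 92 -23 131 [ 301. -197.]
```

View pics/v16.png

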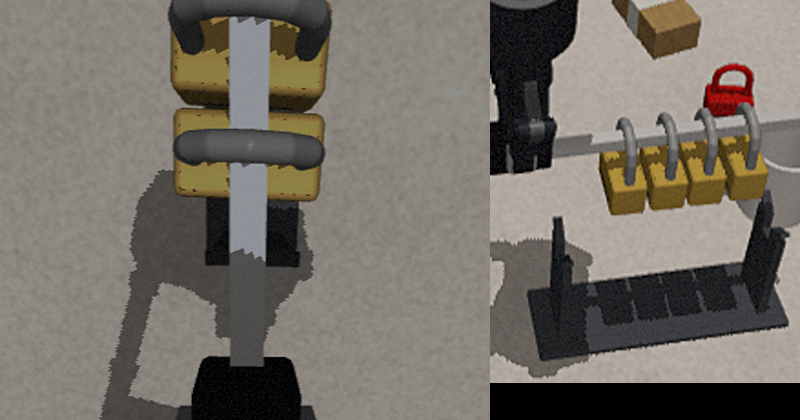

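Run:
```python
from h import *
def edge(f,p0,p1,dirn,half,z,n=25):
    s=cal(f); g=cv2.imread('pics/'+f+'.png',0).astype(np.float32); out=[]
    for k in np.linspace(.1,.9,n):
        p=np.array(p0)*(1-k)+np.array(p1)*k; d=np.arange(-half,half,.25)
        q=np.array([proj(s,np.append((p+a*np.array(dirn))/1e3,z/1e3)) for a in d]).astype(np.float32)
        v=cv2.remap(g,q[:,0].reshape(1,-1),q[:,1].reshape(1,-1),1)[0]
        G=np.abs(np.gradient(cv2.GaussianBlur(v.reshape(1,-1),(0,0),5)[0])); out.append(p+d[np.argmax(G)]*np.array(dirn))
    vx,vy,x,y=cv2.fitLine(np.array(out,np.float32),cv2.DIST_HUBER,0,.01,.01).ravel()
    a=np.degrees(np.arctan2(vy,vx)); return a,(x.round(1),y.round(1)),np.std((np.array(out)-[x,y])@[-vy,vx]).round(2)
u=np.array([.9265,-.3763]);n=np.array([.3763,.9265]);C=np.array([534,-342])
for f in('top0','top1'):
    for sg in(35,-35): print(f,sg,edge(f,C-115*u+sg*n,C+115*u+sg*n,n,10,8))
print('w16 near',edge('w16',np.array([536,-341])-115*u+35*n,np.array([536,-341])-115*u-35*n,u,10,8))
```

```text
top0 35 (np.float32(-23.211777), (np.float32(548.0), np.float32(-309.6)), np.float64(0.28))
top0 -35 (np.float32(-23.002712), (np.float32(529.3), np.float32(-378.0)), np.float64(1.82))
top1 35 (np.float32(-24.40179), (np.float32(536.4), np.float32(-301.4)), np.float64(3.32))
top1 -35 (np.float32(-22.960495), (np.float32(523.6), np.float32(-375.6)), np.float64(1.86))
w16 near (np.float32(67.65115), (np.float32(429.7), np.float32(-299.7)), np.float64(4.2))
```

Request:
drive_tool([
  {"dx":-0.04,"dy":-0.035,"dz":-0.1,"roll":-0.5,"claw":22},
  {"dx":-0.04,"dy":-0.035,"dz":-0.4,"roll":-0.5,"claw":22},
  {"dx":-0.04,"dy":-0.035,"dz":-0.8,"roll":-0.5,"claw":22},
  {"dx":-0.04,"dy":-0.035,"dz":-1.2,"roll":-0.5,"claw":22},
  {"dx":-0.04,"dy":-0.035,"dz":-1.5,"roll":-0.5,"claw":22},
  {"dx":-0.04,"dy":-0.035,"dz":-1.7,"roll":-0.5,"claw":22},
  {"dx":-0.04,"dy":-0.035,"dz":-1.8,"roll":-0.5,"claw":22},
  {"dx":-0.04,"dy":-0.035,"dz":-1.9,"roll":-0.5,"claw":22},
  {"dx":-0.04,"dy":-0.035,"dz":-1.97,"roll":-0.5,"claw":22},
  {"dx":-0.04,"dy":-0.035,"dz":-1.97,"roll":-0.5,"claw":22},
  {"dx":-0.04,"dy":-0.035,"dz":-1.97,"roll":-0.5,"claw":22},
])

```text
t: 41.22
tool_pos: [0.4151, -0.2918, 0.1524]
orientation: [-0.005, 0.981, -0.196, -0.004]
force: [-0.1, 0.4, -4.2]
grip_width: 0.028
```

Run:
```python
from h import *
o=st(); print(o['wrist_torque']); wsnap('w17.png'); snap('side','side7.png'); snap('top','top7.png')
a=cv2.resize(cv2.imread('pics/w17.png')[100:300,230:430],(400,400),interpolation=2); b=cv2.resize(cv2.imread('pics/side7.png')[300:460,320:500],(400,356),interpolation=2); t=cv2.resize(cv2.imread('pics/top7.png')[215:310,415:505],(190,200),interpolation=2)
c=np.zeros((600,800,3),np.uint8); c[:400,:400]=a; c[:356,400:]=b; c[400:,:190]=t; cv2.imwrite('pics/v17.png',c)
```

```text
t 41.23 tcp [ 415.1 -291.8  152.4] psi -112.55 tilt 0.73 F [-0.1  0.4 -4.2] w 28.0 j6 1.3
[ 0.1310557   0.41542067 -0.06106639]
```

Request:
drive_tool([
  {"dx":0,"dy":0,"dz":-0.07,"roll":0,"claw":22},
  {"dx":0,"dy":0,"dz":-0.14,"roll":0,"claw":22},
  {"dx":0,"dy":0,"dz":-0.2,"roll":0,"claw":22},
  {"dx":0,"dy":0,"dz":-0.2,"roll":0,"claw":22},
  {"dx":0,"dy":0,"dz":-0.2,"roll":0,"claw":22},
])

```text
t: 42.0
tool_pos: [0.4148, -0.2914, 0.14]
orientation: [-0.006, 0.981, -0.196, -0.004]
force: [0.6, 1.0, -4.6]
grip_width: 0.0278
```

Run:
```python
from h import *
o=st(); print(o['wrist_torque'])
```

```text
t 42.0 tcp [ 414.8 -291.4  140. ] psi -112.55 tilt 0.79 F [ 0.6  1.  -4.6] w 27.8 j6 1.29
[0.37169795 0.41036303 0.02798323]
```

Request:
drive_tool([
  {"dx":0,"dy":0,"dz":-0.05,"roll":0,"claw":22},
  {"dx":0,"dy":0,"dz":-0.1,"roll":0,"claw":22},
  {"dx":0,"dy":0,"dz":-0.13,"roll":0,"claw":22},
  {"dx":0,"dy":0,"dz":-0.13,"roll":0,"claw":22},
  {"dx":0,"dy":0,"dz":-0.13,"roll":0,"claw":22},
])

```text
t: 42.62
tool_pos: [0.4148, -0.2916, 0.1324]
orientation: [-0.005, 0.981, -0.196, -0.004]
force: [-1.1, 0.3, -2.8]
grip_width: 0.0279
```

Run:
```python
from h import *
o=st(); print(o['wrist_torque'])
```

```text
t 42.62 tcp [ 414.8 -291.6  132.4] psi -112.56 tilt 0.77 F [-1.1  0.3 -2.8] w 27.9 j6 1.29
[ 0.02529294  0.26638041 -0.03603834]
```

Request:
drive_tool([
  {"dx":0,"dy":0,"dz":-0.02,"roll":0,"claw":22},
  {"dx":0,"dy":0,"dz":-0.035,"roll":0,"claw":22},
  {"dx":0,"dy":0,"dz":-0.035,"roll":0,"claw":22},
  {"dx":0,"dy":0,"dz":-0.035,"roll":0,"claw":22},
])

```text
t: 43.12
tool_pos: [0.415, -0.2918, 0.1315]
orientation: [-0.005, 0.981, -0.196, -0.004]
force: [-3.3, 2.7, 5.2]
grip_width: 0.0275
```

Run:
```python
from h import *
o=st(); print(o['wrist_torque']); wsnap('w17.png'); snap('side','side7.png'); snap('top','top7.png')
a=cv2.resize(cv2.imread('pics/w17.png')[0:300,180:480],(400,400),interpolation=2); b=cv2.resize(cv2.imread('pics/side7.png')[300:460,320:500],(400,356),interpolation=2); t=cv2.resize(cv2.imread('pics/top7.png')[215:310,415:505],(190,200),interpolation=2)
c=np.zeros((600,800,3),np.uint8); c[:400,:400]=a; c[:356,400:]=b; c[400:,:190]=t; cv2.imwrite('pics/v17.png',c)
```

```text
t 43.12 tcp [ 415.  -291.8  131.5] psi -112.56 tilt 0.73 F [-3.3  2.7  5.2] w 27.5 j6 1.29
[ 0.34470894  0.54713402 -0.04239569]
```

View pics/v17.png

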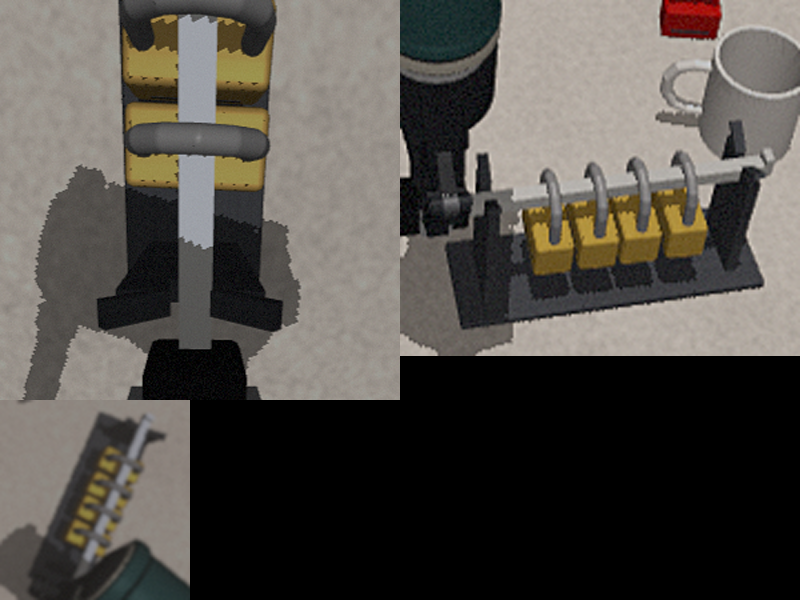

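Request:
drive_tool([
  {"dx":0,"dy":0,"dz":0,"roll":0,"claw":28},
  {"dx":0,"dy":0,"dz":0,"roll":0,"claw":33},
  {"dx":0,"dy":0,"dz":0,"roll":0,"claw":42},
  {"dx":0,"dy":0,"dz":0,"roll":0,"claw":60},
  {"dx":0,"dy":0,"dz":0,"roll":0,"claw":70},
  {"dx":0,"dy":0,"dz":0.3,"roll":0,"claw":70},
  {"dx":0,"dy":0,"dz":0.9,"roll":0,"claw":70},
  {"dx":0,"dy":0,"dz":1.7,"roll":0,"claw":70},
  {"dx":0,"dy":0.7,"dz":2.4,"roll":0,"claw":70},
  {"dx":0,"dy":1.5,"dz":2.8,"roll":0,"claw":70},
  {"dx":0,"dy":2.3,"dz":2.8,"roll":0,"claw":70},
  {"dx":0,"dy":3,"dz":2.8,"roll":0,"claw":70},
])

```text
t: 44.78
tool_pos: [0.4152, -0.1105, 0.3018]
orientation: [-0.005, 0.981, -0.196, -0.002]
force: [0.2, 0.7, -0.5]
grip_width: 0.0701
```

Request:
drive_tool([
  {"dx":0,"dy":1,"dz":0,"roll":0,"claw":70},
  {"dx":0,"dy":2,"dz":0,"roll":0,"claw":70},
  {"dx":0,"dy":2,"dz":0,"roll":0,"claw":70},
  {"dx":0,"dy":2,"dz":0,"roll":0,"claw":70},
  {"dx":0,"dy":2,"dz":0,"roll":0,"claw":70},
  {"dx":0,"dy":2,"dz":0,"roll":0,"claw":70},
])

```text
t: 45.52
tool_pos: [0.4153, 0.0082, 0.3018]
orientation: [-0.005, 0.98, -0.197, -0.002]
force: [0.9, 0.1, 0.1]
grip_width: 0.0697
```

Run:
```python
from h import *
st(); snap('side','side8.png'); snap('top','top8.png')
A=cv2.imread('pics/side7.png',0).astype(int); B=cv2.imread('pics/side8.png',0).astype(int)
# bar/locks region moved? best shift between before and after release
for n,(r0,r1,c0,c1) in {'tip+far fork':(335,420,440,490),'locks':(370,425,365,440),'forks+bar':(360,400,370,480)}.items():
    t=cv2.imread('pics/side7.png')[r0:r1,c0:c1]; r=cv2.matchTemplate(cv2.imread('pics/side8.png')[r0-12:r1+12,c0-12:c1+12],t,cv2.TM_CCOEFF_NORMED); _,v,_,l=cv2.minMaxLoc(r); print(n,round(v,3),(l[0]-12,l[1]-12))
# predicted rest points in side and top views
s=cal('side8');t=cal('top8'); u=np.array([.9232,-.3843,0]); C=np.array([536,-341.4,0])
for x,z in((-150,130),(-92,112),(92,112),(108,119)): p=(C+u*x+[0,0,z])/1e3; print(x,proj(s,p).round(),proj(t,p).round())
a=cv2.imread('pics/side0.png');b=cv2.imread('pics/side8.png')
for n,(r0,r1,c0,c1) in {'parcel':(230,282,385,437),'mug':(310,355,455,505),'red':(282,320,435,468),'blue':(230,268,338,362),'stamp':(178,215,163,188)}.items(): print(n,np.abs(a[r0:r1,c0:c1].astype(int)-b[r0:r1,c0:c1]).mean().round(1))
```

```text
t 45.52 tcp [415.3   8.2 301.8] psi -112.72 tilt 0.61 F [0.9 0.1 0.1] w 69.7 j6 1.92
tip+far fork 0.993 (0, 0)
locks 0.961 (0, 0)
forks+bar 0.986 (0, 0)
-150 [321. 386.] [445. 318.]
-92 [358. 388.] [452. 296.]
92 [473. 372.] [481. 228.]
108 [483. 368.] [484. 222.]
parcel 7.0
mug 6.8
red 7.4
blue 7.6
stamp 7.1
```

```bash
python3 -c "
from plant import ctrl
print(ctrl.job_done())"
```

```text
the job is handed in; nothing more can be done
None
```

The job is done and handed in at about 45 s of the 210 s. The loaded bar hangs in both forks of the rack, with the handle towards the robot and all four locks between the forks.

**What I did**
- I stood the four brass locks in the stop, pushed up against the fence; the push read about 7 N on three of them. The blue and red look-alikes were left alone.
- The last joint's range did not allow the half turn in one grip. I set the bar down once halfway, took it again by the handle, then threaded it through all four shackles.
- I lifted the row together, lowered it into the rack, let go and backed the arm clear.

**Last checks**
- **Bar and locks:** The close view before release showed the bar in both notches, the tip past the far fork and four locks between them. After release, the bar, tip and locks matched the earlier picture with no pixel shift.
- **Other objects:** The parcel, stamp, mug and look-alikes showed no change beyond picture noise. The arm read about zero force.

**What disagreed or stayed unsure**
- **Landing force:** The second lock landed with a brief wrist force of about 65–70 N, under the 120 N limit.
- **Off-centre grip:** The fourth lock was held about 5 mm off centre, and I allowed for that when placing it.
- **Camera readings:** The top camera read up to about 6 mm off where the gripper met the locks, and about 0.8° off the angle the fence contacts gave.
- **Final picture:** I had used all 16 views by then, so the state after release was checked by image comparison only, not by eye.

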